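# Load raw castings into a transport tray and drop the gate latch

## Robot

A 6-joint arm with a two-finger parallel gripper is mounted at the origin on the work surface. World frame = base frame: x ahead of the robot, y to its left, z up, the work surface at z = 0. Lengths are in m, angles in rad, forces in N, time in s.
With the tool pointing down it reaches from about 0.325 to 0.9 m from the base axis. Payload 3.5 kg.
Tool frame: the origin (TCP) lies midway between the tips of the shut fingers; the grasp point (between the pads) lies 19 mm behind it; z points along the fingers, y is the line along which they close (so a half turn about z gives the same grasp; the last joint's range is limited). The gripper opens to 85 mm and grips with 20 to 120 N. Pads are 22 mm wide; open, the fingers measure 114 mm over their backs; the gripper's body (76 mm by 85 mm) begins 54 mm behind the grasp point. The pads swing forward as they close: fully open they stand 13 mm farther back than shut.
Start: joints at [1.238, 0.276, -0.026, 1.268, 0, 1.467], TCP at [0.142, 0.609, 0.231] pointing down, gripper open.
Joint ranges: [-3.12, 3.12], [-0.85, 1.88], [-1.08, 1.24], [-1.95, 2.15], [-1.57, 1.53], [-3.14, 3.14]. Speed limits (rad/s): [2.57, 2.57, 3.14, 3.14, 3.14, 3.14].

## Interface

Orientations are given as a unit quaternion [w, x, y, z].
In Python, from workcell import r, cams, ticket gives the robot as it stands.
- The arm moves only by the tool play_rows, never from a script. Its argument "steps" is a list of rows, each a list of 3 entries, a list of its own where there are three numbers: the shift along the tool's x, y, z in units of 60 cm (1.0 is 60 cm), then the turn, a rotation vector about the tool's x, y, z in units of pi rad (1.0 is pi rad), then the finger opening in mm, from 0 to 85.4. A call has 1 to 20 rows; each row is the pose to reach, as a shift and turn from the pose commanded when the call began, along the tool's axes at that moment, turning the shorter way round; what a row does not reach only later rows make up. A row lasts 1/10 s, in which the tool goes at most 50 mm and 8.59 degrees, less where a joint would pass 70% of its speed; a pose out of reach is approached as far as the arm can. A call with a number of a shift or a turn outside -1 to 1 is refused whole. A call with a gripper value outside its range is refused whole. The fingers move at their own pace and stop on an object; "force" is the grip in N (left out, the last holds). Time passes only in rows, so rows that repeat a pose let the fingers close. It gives the time, the measured TCP pose, the force, the opening and the grip force at its end, in the units of the state.
- r.state(): the state, without advancing time (a new reading comes with each control period).
- cams.snapshot(name): name is "scene" or "top" or "wrist"; returns a dict with "img" (384x512x3 uint8, blue, green, red), "fx", "fy", "cx", "cy" (pixels), "k1" (the pictures are not rectified: a ray, as slopes to the right and down, at radius r is drawn at 1 + k1 r^2 times it, then the intrinsics apply), "world_from_camera" (4x4, takes a point from camera to world coordinates). Camera axes: x right, y up, looking along -z (the intrinsics and any distortion apply to the point x, -y, -z); pixel columns grow to the right and rows downward; lengths in m; the calibration is good to about 2 mm. A picture is of the moment at which its call begins. There is no depth.
- ticket.hand_in(): hands the job in; it is judged then, once.
The state is a dict: "time": time; "joints": joint angles; "joint_velocities": joint speeds; "tau": joint torques, N m; "position": TCP position; "ee_rot": TCP orientation; "force": force on the tool from outside, world axes, zero at the start; "wrist_torque": the same for the moment, N m; "finger_gap": opening from 0.0 (shut) to 1.0 (fully open); "finger_force": force on a finger pad.
Only numpy, scipy, OpenCV 4.12 (cv2) and the standard library are available. Lean on these libraries where they do the work, as an engineer would, in place of code of your own. Each camera call takes 0.05 s, during which the arm holds its last target. There are 200 camera calls.

## Task

Draw the raw castings one after another out of the bottom of the stack magazine and lay every one of them, and any casting left lying loose on the bench, in the transport tray, one to a lane, flat on the tray's floor, right side up and with the tang towards the gate. Then swing the tray's gate shut, lifting its latch bar over the striker and letting it drop fully home in the catch. Leave the other things on the bench where they are.

Things in the scene. Friction and masses are not known exactly. Their poses are not given: they have to be found in the camera images.
- magazine: Green gravity-fed stack magazine, fixed. Origin: centre of its underside, under the stack's middle; x points from open front to back: parts leave along -x. Steel floor, top at z 6 mm, 60 mm wide, goes on in front as a flat apron to x = -205 mm. Shaft 104 (x) by 40 (y) mm inside, walls 5 mm, to z 128 mm; a fixed strap across the top (z 128 to 132) stops parts being lifted out.
- magazine_mouth (a point): Middle of the magazine's front opening, at its x = -57, z = 24 mm. Above z 42 mm two flanges (x -52 to -57 mm) close the front, but for a 26 mm wide slit between them where the tangs of all the stacked castings stick out. Below it is open: only the bottom casting can be drawn out forward. Once it and its tang's length are clear (about 140 mm) the stack drops one place.
- tray: Low grey sheet-steel transport tray, fixed, 170 (x) by 266 (y) mm. Origin: centre of its underside; the gate side faces its -x. Floor top at z 6 mm. Four lanes along x, centres at y = -96, -32, 32, 96 mm, each 60 mm wide, 160 mm long (x -80 to 80), parted by dividers 4 mm wide with tops, like the side rails', at z 16 mm. Back wall up to z 40 mm. Front open but for the gate.
- gate_hinge (a point): On the gate's vertical hinge pin (pin top at z 56 mm), at the tray's floor corner, tray x = -86, y = 131, z = 0 mm.
- gate (a joint): Angle (rad) of the tray's swing gate about its vertical hinge pin: 0 shut, along the tray's front (from the pin along tray -y), grows as it opens towards the tray's -x (clockwise seen from above). Stiff hinge (about 0.05 N m), stays where left. Barred panel 5 mm thick, 255 mm long, top at z 48 mm; the latch bar is mounted above it.
- latch_bar (a joint): Angle (rad) of the steel drop-latch bar on the gate: 0 level (down), grows to 0.7 as its free end is lifted; falls back by its own weight (0.13 kg). Its pivot, axis along the gate's normal, is on the gate 130 mm from the hinge pin, at z 72 mm. Bar 8 mm thick, 16 mm high, reaching 165 mm from the pivot away from the hinge, past the gate's end, to the catch post.
- catch (a point): Catch post on the tray (tray x = -86, y = -146 mm): this point is in the middle of its notch's floor, z 62 mm. The notch, open to the top, takes the level bar when the gate is shut: 17 mm wide, sides to z 86 mm, 24 mm long in y. Its front side, 9 mm thick, is the striker: a level bar hits it at about 0.08 rad of gate angle; lifted beyond about 0.17 rad it passes over.
- latch_grip (a point): On the latch bar's upright thumb piece, 18 mm below its top: a steel tab 12 mm thick (along the gate's normal), 20 mm wide along the bar, free for 50 mm above the bar. The point is 85 mm from the bar's pivot along the bar and 40 mm above the bar's centre line. Pinched across its thickness from above it can be lifted with the bar and moved with the gate.
- compound_bar: Bystander: red-brown bar of polishing compound, 150 x 55 x 50 mm, loose. Origin: centre of its underside.
- buff_wheel: Bystander: grey cloth buffing wheel lying flat, 140 mm across, 22 mm thick, loose. Origin: centre of its underside.
- tin: Bystander: open steel tin, 84 mm across, 80 mm high, loose. Origin: centre of its underside.
- blank1: Raw aluminium casting, 0.15 to 0.35 kg (may be absent): body 100 (x) x 36 (y) x 28 (z) mm and, from the middle of its -x end, a flat tang 36 mm long, 18 mm wide, 10 mm thick at heights 14 to 24 mm. Origin: centre of the body's underside; z up. Starts in the magazine's stack, right side up, axes parallel to the magazine's, tang out of the front slit.
- blank1_tang (a point): Centre of the end of the tang of blank1: 86 mm from the body's origin along its -x, 19 mm above its underside.
- blank2: Raw aluminium casting, 0.15 to 0.35 kg (may be absent): body 100 (x) x 36 (y) x 28 (z) mm and, from the middle of its -x end, a flat tang 36 mm long, 18 mm wide, 10 mm thick at heights 14 to 24 mm. Origin: centre of the body's underside; z up. Starts in the magazine's stack, right side up, axes parallel to the magazine's, tang out of the front slit.
- blank2_tang (a point): Centre of the end of the tang of blank2: 86 mm from the body's origin along its -x, 19 mm above its underside.
- blank3: Raw aluminium casting, 0.15 to 0.35 kg (may be absent): body 100 (x) x 36 (y) x 28 (z) mm and, from the middle of its -x end, a flat tang 36 mm long, 18 mm wide, 10 mm thick at heights 14 to 24 mm. Origin: centre of the body's underside; z up. Starts in the magazine's stack, right side up, axes parallel to the magazine's, tang out of the front slit.
- blank3_tang (a point): Centre of the end of the tang of blank3: 86 mm from the body's origin along its -x, 19 mm above its underside.
- blank4: Raw aluminium casting, 0.15 to 0.35 kg (may be absent): body 100 (x) x 36 (y) x 28 (z) mm and, from the middle of its -x end, a flat tang 36 mm long, 18 mm wide, 10 mm thick at heights 14 to 24 mm. Origin: centre of the body's underside; z up. If present it starts lying loose on the bench, right side up.
- blank4_tang (a point): Centre of the end of the tang of blank4: 86 mm from the body's origin along its -x, 19 mm above its underside.
Mind the look-alikes: they are no part of the job. Leave any red look-alike of the blank3 alone.

How it is judged:
By the outcome, as a careful person would: the job done as asked, in the order asked, and still so for the second after the job is handed in, with the robot touching nothing.
Of blank3, blank4 only 1 to 2 are there at a start; the rules pass over those that are not, and their reading is None.
At some moment in a run one of blank1, blank2, blank3, blank4 may be knocked a few centimetres aside while the robot is not near it.
Once in a run the grip may slacken for a moment while it holds something.
It also fails if it takes over 208 s, if anything falls off the work surface, if the arm or the gripper's body presses on something with over 40 N, if the wrist force passes 120 N, or if a joint passes its speed limit or range.

## Working session

There is one attempt and no reset: what is moved stays moved. The work goes in short steps, Python scripts to look and compute and a tool call to move; the robot and the scene stay as the last step left them, time stands still between calls to the robot, and variables do not carry over. Pictures are saved under pics/ and viewed, at most 14 in all, crops included, and the job is handed in when it is done.

Besides the shell and the picture viewer there is one more tool, called as name(argument=value, ...) on one line, values as JSON. play_rows: Moves the arm, as the interface text tells. Shifts and turns lie within -1 to 1; 1 stands for 60 cm of shift or pi rad of turn. Its arguments: {"type":"object","properties":{"steps":{"type":"array"},"force":{"type":"number"}},"required":["steps"]}

```bash
ls; mkdir -p pics; cat > h.py <<'E'
import numpy as np, cv2, json
from scipy.spatial.transform import Rotation as R
from workcell import r, cams, ticket
def snap(n,f=None):
    s=cams.snapshot(n)
    if f: cv2.imwrite('pics/'+f,s['img'])
    return s
def ray(s,u,v):
    T=np.array(s['world_from_camera']); d=np.array([(u-s['cx'])/s['fx'],(v-s['cy'])/s['fy']]); p=d.copy()
    for _ in range(20): p=d/(1+s['k1']*(p@p))
    w=T[:3,:3]@np.array([p[0],-p[1],-1]); return T[:3,3],w
def onz(s,u,v,z):
    o,w=ray(s,u,v); return o+w*(z-o[2])/w[2]
def proj(s,P):
    T=np.array(s['world_from_camera']); c=T[:3,:3].T@(np.array(P)-T[:3,3]); p=np.array([c[0],-c[1]])/-c[2]
    p=p*(1+s['k1']*(p@p)); return np.array([p[0]*s['fx']+s['cx'],p[1]*s['fy']+s['cy']])
E
python3 - <<'E'
from h import *
a=snap('scene','s0.png');b=snap('top','t0.png');
for s in(a,b): print(np.round(s['world_from_camera'],3).tolist(),s['fx'],s['cx'],s['cy'],s['k1'])
print(r.state())
E
```

```text
pics
[[-0.395, -0.786, 0.476, 1.359], [0.919, -0.328, 0.22, 0.419], [-0.017, 0.524, 0.852, 1.552], [0.0, 0.0, 0.0, 1.0]] 430.50269385012115 258.25381530411244 190.96038913719735 -0.010414085495750106
[[-0.002, 0.992, -0.129, 0.427], [-1.0, -0.004, -0.018, 0.027], [-0.019, 0.129, 0.991, 1.241], [0.0, 0.0, 0.0, 1.0]] 369.6752533767351 257.5384694356426 197.32882751790225 0.01450233618475485
{'time': 0.1, 'joints': array([ 1.23757856e+00,  2.77064486e-01, -2.77641542e-02,  1.26800883e+00,
        4.05742233e-05,  1.46741155e+00]), 'joint_velocities': array([-0.00117739, -0.00302756,  0.00236809, -0.00040579, -0.00024481,
        0.00059395]), 'tau': array([-1.45866848e-04, -4.46709001e+01,  2.96128500e+01,  8.50009674e-03,
       -1.39529234e-04,  4.22088604e-06]), 'position': array([0.14213716, 0.60788598, 0.23025722]), 'ee_rot': array([-2.40832358e-04,  1.14663694e-01,  9.93403843e-01, -9.91956459e-04]), 'force': array([-0.72239526,  0.50005701,  0.13702636]), 'wrist_torque': array([ 0.05522752,  0.03262002, -0.02215579]), 'finger_force': 0.0, 'finger_gap': 1.0006030660303071}
```

View pics/t0.png

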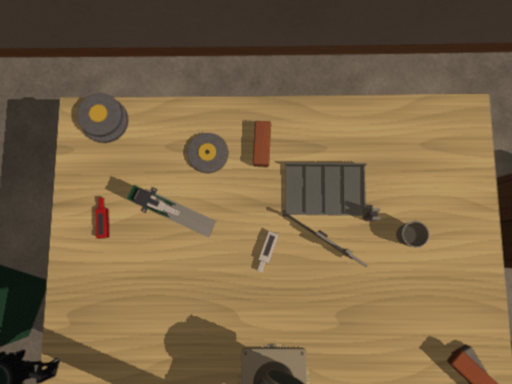

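View pics/s0.png

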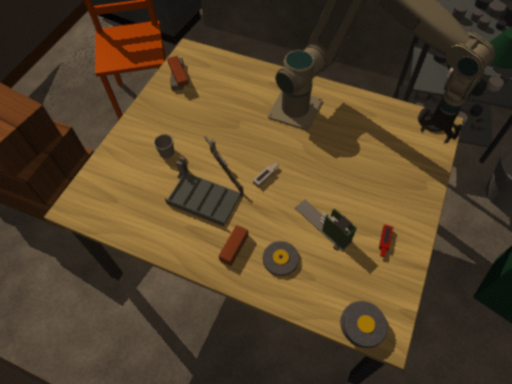

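The top view shows the magazine at (155,200) with its apron ending at (213,228), the tray at (325,190), the gate open from (287,213) to (365,265), and a red look-alike at (102,218). There is one loose aluminium casting at (267,250). Candidates for a casting are the grey part at (267,250), the red one at (102,218), which I'll leave alone, and the stack in the magazine at (155,200). Next I'll take close crops.

```bash
python3 - <<'E'
import cv2,numpy as np
t=cv2.imread('pics/t0.png')
a=cv2.resize(t[150:280,90:220],(600,600),interpolation=cv2.INTER_CUBIC)
b=cv2.resize(t[150:280,240:390],(692,600),interpolation=cv2.INTER_CUBIC)
cv2.imwrite('pics/c1.png',cv2.convertScaleAbs(a,alpha=1.3));cv2.imwrite('pics/c2.png',cv2.convertScaleAbs(b,alpha=1.3))
E
```

```text
(no output)
```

View pics/c1.png

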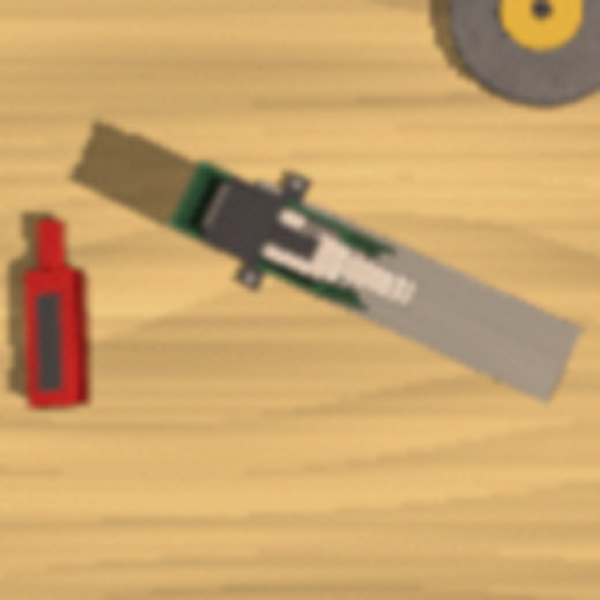

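View pics/c2.png

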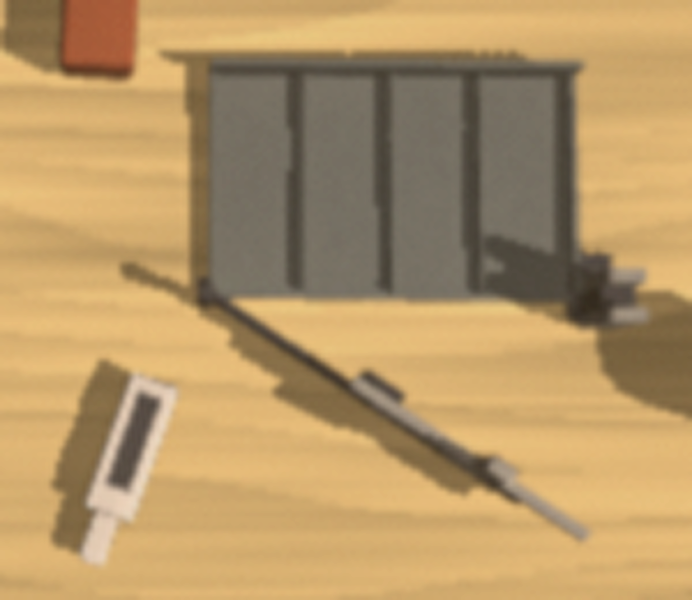

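The loose casting is light aluminium with its tang at crop-2 (95,545), right side up, pocket visible. The magazine's tangs step up at crop-1 (350–410,275), and the gate is open by about 1 rad. Next I'll work out rough positions.

```bash
python3 - <<'E'
from h import *
s=snap('top')
k=600/130
c1=lambda u,v:(90+u/k-.5,150+v/k-.5); c2=lambda u,v:(240+u/k-.5,150+v/k-.5)
for n,p,z in [('apr1',c1(580,328),.006),('apr2',c1(548,402),.006),('apLeftEdge',c1(395,245),.006),
 ('strapA',c1(297,185),.132),('strapB',c1(248,278),.132),('magback',c1(185,222),.128),
 ('trBL',c2(211,66),.04),('trBR',c2(578,66),.04),('hinge',c2(207,290),.056),('catch',c2(610,290),.086),
 ('gatebarend',c2(586,535),.08),('thumb',c2(500,470),.13),
 ('bl tang end',c2(93,560),.024),('bl back',c2(155,381),.028),
 ('L',c2(90,500),.028),('Rr',c2(130,515),.028)]:
    print(n,np.round(onz(s,*p,z),4))
w=snap('wrist','w0.png'); T=np.array(w['world_from_camera']); st=r.state()
q=st['ee_rot'];M=R.from_quat([q[1],q[2],q[3],q[0]]).as_matrix()
print(np.round(M.T@(T[:3,3]-st['position']),4),np.round(M.T@T[:3,:3],3),w['fx'],w['cx'],w['cy'],w['k1']); print(np.round(M,3))
E
```

```text
apr1 [0.5091 0.1915 0.006 ]
apr2 [0.4557 0.2139 0.006 ]
apLeftEdge [0.5702 0.3278 0.006 ]
strapA [0.5956 0.363  0.132 ]
strapB [0.5341 0.3931 0.132 ]
magback [0.5718 0.4376 0.128 ]
trBL [ 0.694 -0.043  0.04 ]
trBR [ 0.6924 -0.3043  0.04  ]
hinge [ 0.5315 -0.0375  0.056 ]
catch [ 0.528  -0.3071  0.086 ]
gatebarend [ 0.3651 -0.2861  0.08  ]
thumb [ 0.4087 -0.2196  0.13  ]
bl tang end [0.3448 0.0427 0.024 ]
bl back [ 0.4695 -0.0015  0.028 ]
L [0.3865 0.0447 0.028 ]
Rr [0.3761 0.0167 0.028 ]
[ 0.0688 -0.0002 -0.143 ] [[ 0.     0.962  0.272]
 [ 1.    -0.001  0.001]
 [ 0.001  0.272 -0.962]] 268.7399811249815 250.8157316608645 192.17600889952192 -0.06363408895118994
[[-0.974  0.228 -0.001]
 [ 0.228  0.974 -0.001]
 [ 0.    -0.002 -1.   ]]
```

```bash
cat >> h.py <<'E'
def cur():
    st=r.state(); q=st['ee_rot']; return st,np.array(st['position']),R.from_quat([q[1],q[2],q[3],q[0]])
def ori(z,yaw_y):
    """tool z direction; tool x chosen so that tool y = horizontal dir at angle yaw_y"""
    z=np.array(z,float);z/=np.linalg.norm(z); y=np.array([np.cos(yaw_y),np.sin(yaw_y),0]); y-=z*(y@z);y/=np.linalg.norm(y)
    return R.from_matrix(np.c_[np.cross(y,z),y,z])
def go(P,O,P0=None,O0=None):
    if P0 is None: _,P0,O0=cur()
    s=O0.inv().apply(np.array(P)-P0)/.6; t=(O0.inv()*O).as_rotvec()/np.pi
    print('shift',np.round(s,4).tolist(),'turn',np.round(t,4).tolist(),'rows>=%.1f'%max(np.linalg.norm(s)*12,np.linalg.norm(t)*180/8.59)); 
th=np.arctan2(.929,.37); m=np.array([np.cos(th),np.sin(th),0])
def magdir(phi): return np.cos(phi)*m-np.sin(phi)*np.array([0,0,1])
E
python3 - <<'E'
from h import *
# tool x should have upward comp.: y = z x x
for s in (1,-1):
    O=ori(magdir(.75),th+s*np.pi/2); print(s,O.as_matrix()[:,0]); go([.488,.2165,.16],O)
E
```

```text
1 [-0.25221378 -0.63326109 -0.73168887]
shift [-0.7099, -0.504, 0.1182] turn [-0.1853, -0.2152, -0.4249] rows>=10.7
-1 [0.25221378 0.63326109 0.73168887]
shift [-0.7099, -0.504, 0.1182] turn [-0.2237, 0.1926, 0.513] rows>=12.4
```

play_rows(steps=[[[-0.71, -0.504, 0.05], [-0.2237, 0.1926, 0.513], 85], [[-0.71, -0.504, 0.05], [-0.2237, 0.1926, 0.513], 85], [[-0.71, -0.504, 0.05], [-0.2237, 0.1926, 0.513], 85], [[-0.71, -0.504, 0.05], [-0.2237, 0.1926, 0.513], 85], [[-0.71, -0.504, 0.05], [-0.2237, 0.1926, 0.513], 85], [[-0.71, -0.504, 0.05], [-0.2237, 0.1926, 0.513], 85], [[-0.71, -0.504, 0.05], [-0.2237, 0.1926, 0.513], 85], [[-0.71, -0.504, 0.05], [-0.2237, 0.1926, 0.513], 85], [[-0.71, -0.504, 0.05], [-0.2237, 0.1926, 0.513], 85], [[-0.71, -0.504, 0.05], [-0.2237, 0.1926, 0.513], 85], [[-0.71, -0.504, 0.118], [-0.2237, 0.1926, 0.513], 85], [[-0.71, -0.504, 0.118], [-0.2237, 0.1926, 0.513], 85], [[-0.71, -0.504, 0.118], [-0.2237, 0.1926, 0.513], 85], [[-0.71, -0.504, 0.118], [-0.2237, 0.1926, 0.513], 85], [[-0.71, -0.504, 0.118], [-0.2237, 0.1926, 0.513], 85], [[-0.71, -0.504, 0.118], [-0.2237, 0.1926, 0.513], 85], [[-0.71, -0.504, 0.118], [-0.2237, 0.1926, 0.513], 85], [[-0.71, -0.504, 0.118], [-0.2237, 0.1926, 0.513], 85], [[-0.71, -0.504, 0.118], [-0.2237, 0.1926, 0.513], 85], [[-0.71, -0.504, 0.118], [-0.2237, 0.1926, 0.513], 85]])

```text
time: 2.2
position: [0.4884, 0.2172, 0.1606]
ee_rot: [-0.224, 0.758, 0.515, 0.331]
force: [-0.7, 1.1, 0.4]
finger_gap: 0.996
finger_force: 0.0
```

```bash
python3 - <<'E'
from h import *
w=snap('wrist','w1.png'); st,P,O=cur(); print(P,O.as_matrix().round(3),st['joints'].round(2))
cv2.imwrite('pics/w1b.png',cv2.convertScaleAbs(cv2.resize(w['img'],(768,576),interpolation=cv2.INTER_CUBIC),alpha=1.5))
E
```

```text
[0.48832249 0.21718506 0.16058427] [[ 0.251  0.929  0.271]
 [ 0.632 -0.37   0.681]
 [ 0.733  0.    -0.68 ]] [-0.11  0.01 -0.73  0.55  0.79  1.95]
```

View pics/w1b.png

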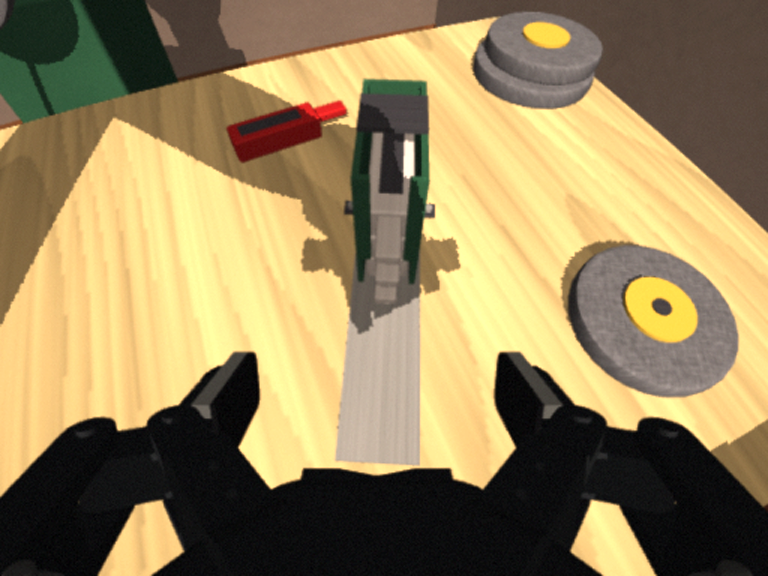

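The pose was reached. The wrist picture shows the apron's front corners at (337,461) and (419,464). Three tangs stick out of the slit, with ends at about y=300, 275 and 245, so the stack holds three castings.

```bash
python3 - <<'E'
from h import *
w=cams.snapshot('wrist')
f=lambda u,v,z:onz(w,(u+.5)/1.5-.5,(v+.5)/1.5-.5,z)
a,b,c=f(337,461,.006),f(419,464,.006),f(421,300,.006); d=f(349,335,.006)
print(a,b,np.linalg.norm(a-b)); 
for p,q in((b,c),(a,d)): v=q-p; print('edge dir',np.arctan2(v[1],v[0]))
print('front perp',np.arctan2(*( (b-a)[[0,1]]*[1,1]))) 
print('th',th,'front mid',(a+b)/2, 'origin',(a+b)/2+.205*m)
print('tang end', f(375,301,.02),f(397,302,.02),f(375,289,.030),f(398,289,.030))
print('strap top ', f(393,95,.132), 'backwall',f(362,81,.128),f(426,81,.128))
# zoomed crop for edges
cv2.imwrite('pics/w1c.png',cv2.resize(w['img'][140:320,210:300],(400,800),interpolation=cv2.INTER_CUBIC)[:, :])
# check proj of hypothesised model points
O=(a+b)/2+.205*m; n=np.array([-m[1],m[0],0])
def P(x,y,z): return O*[1,1,0]+m*x+n*y+np.array([0,0,z])
for p in [(-205,30,6),(-205,-30,6),(-86,9,30),(-86,-9,30),(-86,9,20),(57,25,128),(57,-25,128),(-57,25,128),(-57,-25,128)]:
    print(p,((proj(w,P(*np.array(p)/1e3))+.5)*1.5-.5).round(0))
E
```

```text
[0.45670459 0.21266528 0.006     ] [0.50952653 0.18950581 0.006     ] 0.05767597435268812
edge dir 1.1273739119683994
edge dir 1.1389616938960752
front perp 1.983999104101997
th 1.19177555676045 front mid [0.48311556 0.20108554 0.006     ] origin [0.5589678  0.39153616 0.006     ]
tang end [0.52632828 0.31586535 0.02      ] [0.54277345 0.30831345 0.02      ] [0.5283682  0.32094781 0.03      ] [0.54564739 0.31408226 0.03      ]
strap top  [0.57998824 0.4145451  0.132     ] backwall [0.56734665 0.44654299 0.128     ] [0.61409608 0.42827358 0.128     ]
(-205, 30, 6) [335. 462.]
(-205, -30, 6) [421. 463.]
(-86, 9, 30) [367. 299.]
(-86, -9, 30) [389. 299.]
(-86, 9, 20) [367. 305.]
(57, 25, 128) [346.  79.]
(57, -25, 128) [410.  79.]
(-57, 25, 128) [339. 181.]
(-57, -25, 128) [418. 181.]
```

```bash
sed -i 's/^th=.*/th=1.142; m=np.array([np.cos(th),np.sin(th),0]); F=np.array([.4831,.2011,0])/' h.py; python3 - <<'E'
from h import *
O=ori(magdir(.55),th-np.pi/2)
pre=np.array([.5122,.2649,.04]); go(pre,O); go([.5413,.3286,.018],O,pre,O); _,P0,O0=cur()
go([.5413,.3286,.018],O)
E
```

```text
shift [-0.0868, 0.0076, 0.2017] turn [-0.0127, 0.0631, 0.0097] rows>=2.6
shift [0.0297, -0.0, 0.1187] turn [0.0, 0.0, 0.0] rows>=1.5
shift [-0.0344, 0.0134, 0.3121] turn [-0.0127, 0.0631, 0.0097] rows>=3.8
```

play_rows(steps=[[[-0.0868, 0.0076, 0.2017], [-0.0127, 0.0631, 0.0097], 50], [[-0.0868, 0.0076, 0.2017], [-0.0127, 0.0631, 0.0097], 50], [[-0.0868, 0.0076, 0.2017], [-0.0127, 0.0631, 0.0097], 50], [[-0.0868, 0.0076, 0.2017], [-0.0127, 0.0631, 0.0097], 50], [[-0.0868, 0.0076, 0.2017], [-0.0127, 0.0631, 0.0097], 50], [[-0.0868, 0.0076, 0.2017], [-0.0127, 0.0631, 0.0097], 50], [[-0.0868, 0.0076, 0.2017], [-0.0127, 0.0631, 0.0097], 50]])

```text
time: 3.0
position: [0.5138, 0.2646, 0.0418]
ee_rot: [-0.263, 0.734, 0.472, 0.412]
force: [0.0, 0.3, 0.2]
finger_gap: 0.588
finger_force: 0.0
```

```bash
python3 - <<'E'
from h import *
w=snap('wrist'); st,P,O=cur(); print(P,st['finger_gap'],st['joints'].round(2))
cv2.imwrite('pics/w2b.png',cv2.convertScaleAbs(cv2.resize(w['img'][60:360,80:430],(700,600),interpolation=cv2.INTER_CUBIC),alpha=1.5))
go([.5413,.3286,.018],ori(magdir(.55),th-np.pi/2))
E
```

```text
[0.51404906 0.26450183 0.04212362] 0.585312348453988 [-0.06  0.35 -0.9  -0.22  0.92  2.2 ]
shift [0.0262, -0.0033, 0.12] turn [0.0008, -0.0005, 0.001] rows>=1.5
```

View pics/w2b.png

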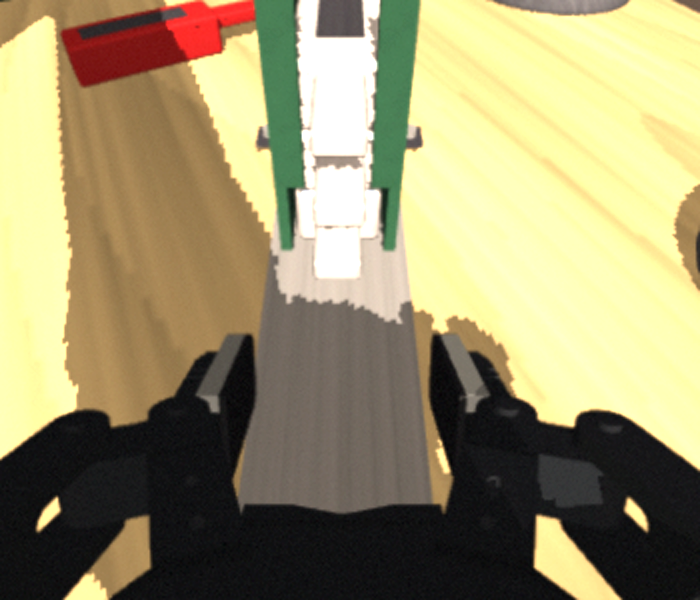

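The tang (337,277) is centred between the fingers (245–437), so I'll go in and grip.

play_rows(steps=[[[0.013, -0.003, 0.06], [0, 0, 0], 50], [[0.026, -0.003, 0.09], [0, 0, 0], 50], [[0.026, -0.003, 0.12], [0, 0, 0], 50], [[0.026, -0.003, 0.12], [0, 0, 0], 50], [[0.026, -0.003, 0.12], [0, 0, 0], 50], [[0.026, -0.003, 0.12], [0, 0, 0], 5], [[0.026, -0.003, 0.12], [0, 0, 0], 5], [[0.026, -0.003, 0.12], [0, 0, 0], 5], [[0.026, -0.003, 0.12], [0, 0, 0], 5], [[0.026, -0.003, 0.12], [0, 0, 0], 5], [[0.026, -0.003, 0.12], [0, 0, 0], 5], [[0.026, -0.003, 0.12], [0, 0, 0], 5]], force=60)

```text
time: 4.25
position: [0.5401, 0.3281, 0.0165]
ee_rot: [-0.264, 0.734, 0.471, 0.412]
force: [-2.2, -5.5, 6.2]
finger_gap: 0.195
finger_force: 59.7
```

```bash
python3 - <<'E'
from h import *
st,P,O=cur(); print(P,st['finger_gap']*85.4,st['finger_force'],st['force'])
go(P-.148*m,ori(magdir(.55),th-np.pi/2))
E
```

```text
[0.54006492 0.32810619 0.01648481] 16.636199028558043 59.7457891702652 [-2.20239177 -5.53531037  6.20766046]
shift [-0.1287, 0.0004, -0.2104] turn [0.0005, -0.0003, 0.0] rows>=3.0
```

play_rows(steps=[[[-0.0107, 0, -0.0175], [0, 0, 0], 5], [[-0.0214, 0, -0.035], [0, 0, 0], 5], [[-0.0321, 0, -0.0526], [0, 0, 0], 5], [[-0.0429, 0, -0.0701], [0, 0, 0], 5], [[-0.0536, 0, -0.0877], [0, 0, 0], 5], [[-0.0643, 0, -0.1052], [0, 0, 0], 5], [[-0.075, 0, -0.1227], [0, 0, 0], 5], [[-0.0858, 0, -0.1403], [0, 0, 0], 5], [[-0.0965, 0, -0.1578], [0, 0, 0], 5], [[-0.1072, 0, -0.1753], [0, 0, 0], 5], [[-0.118, 0, -0.1929], [0, 0, 0], 5], [[-0.1287, 0, -0.2104], [0, 0, 0], 5], [[-0.1287, 0, -0.2104], [0, 0, 0], 5], [[-0.1287, 0, -0.2104], [0, 0, 0], 5], [[-0.1287, 0, -0.2104], [0, 0, 0], 5]])

```text
time: 5.75
position: [0.4781, 0.194, 0.0165]
ee_rot: [-0.264, 0.734, 0.471, 0.412]
force: [-2.1, -4.7, 6.3]
finger_gap: 0.189
finger_force: 63.7
```

```bash
python3 - <<'E'
from h import *
w=snap('wrist'); st,P,O=cur(); print(P,st['finger_gap']*85.4,st['finger_force'],st['force'])
cv2.imwrite('pics/w3b.png',cv2.convertScaleAbs(cv2.resize(w['img'][60:360,80:430],(700,600),interpolation=cv2.INTER_CUBIC),alpha=1.3))
O2=ori(magdir(.55),th-np.pi/2); go(P-.03*m+[0,0,.025],O2); go(P-.03*m+[0,0,.12],O2)
E
```

```text
[0.47816767 0.19406929 0.01644467] 16.39664950564657 63.695740699768066 [-2.47346187 -4.22096712  6.02593624]
shift [0.0095, 0.0001, -0.0644] turn [0.0004, -0.0004, -0.0001] rows>=0.8
shift [0.1446, 0.0001, -0.147] turn [0.0004, -0.0004, -0.0001] rows>=2.5
```

View pics/w3b.png

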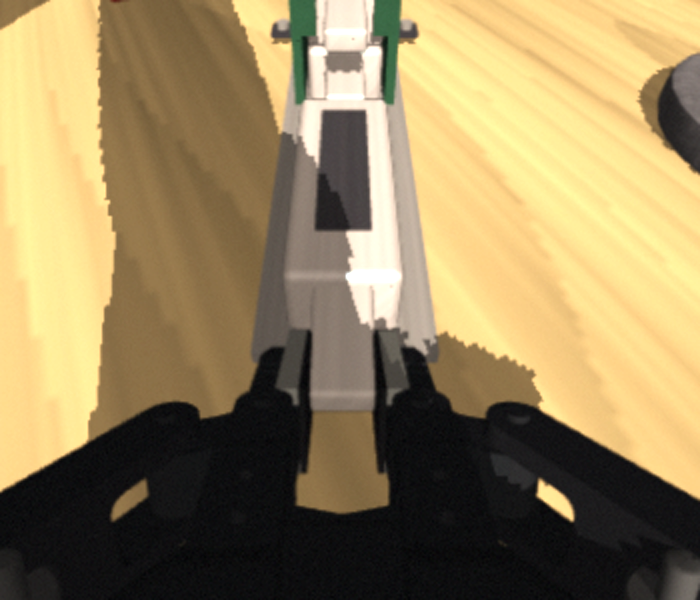

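The casting is out on the apron, with its body at crop (290–400,100–320) and its tang in the fingers. I'll release it, back off upward, and turn the tool to vertical.

play_rows(steps=[[[0, 0, 0], [0, 0, 0], 42], [[0, 0, 0], [0, 0, 0], 42], [[0, 0, 0], [0, 0, 0], 42], [[0, 0, 0], [0, 0, 0], 42], [[0.0095, 0, -0.0644], [0, 0, 0], 60], [[0.0095, 0, -0.0644], [0, 0, 0], 85], [[0.1446, 0, -0.147], [0, 0, 0], 85], [[0.1446, 0, -0.147], [0, 0, 0], 85], [[0.1446, 0, -0.147], [0, 0, 0], 85], [[0.1446, 0, -0.147], [0, 0, 0], 85], [[0.1446, 0, -0.147], [0, 0, 0], 85]])

```text
time: 6.9
position: [0.4648, 0.1675, 0.1348]
ee_rot: [-0.264, 0.735, 0.471, 0.41]
force: [0.0, 0.8, -0.1]
finger_gap: 0.992
finger_force: 0.0
```

```bash
python3 - <<'E'
from h import *
w=snap('wrist'); st,P,O=cur(); print(P,st['joints'].round(2))
C=F+(.205-.148)*m
for x,z in((-.05,.034),(.05,.034),(-.086,.03)): print(proj(w,C+m*x+[0,0,z]))
cv2.imwrite('pics/w4b.png',cv2.convertScaleAbs(cv2.resize(w['img'],(768,576),interpolation=cv2.INTER_CUBIC),alpha=1.3))
V=ori([0,0,-1],th+np.pi); print(V.as_matrix().round(2)); go(C+[0,0,.2],V)
V2=ori([0,0,-1],th-np.pi/2+np.pi+np.pi); print(V2.as_matrix().round(2))
E
```

```text
[0.46440567 0.16765139 0.1344475 ] [-0.34  0.08 -0.86  0.48  1.01  1.75]
[253.74384135 256.48061215]
[253.16479833 183.31080417]
[253.98612113 294.25717625]
[[ 0.91 -0.42  0.  ]
 [-0.42 -0.91 -0.  ]
 [ 0.    0.   -1.  ]]
shift [0.1761, 0.0048, 0.078] turn [-0.2535, -0.2523, 0.4517] rows>=12.1
[[ 0.42  0.91  0.  ]
 [ 0.91 -0.42  0.  ]
 [ 0.    0.   -1.  ]]
```

View pics/w4b.png

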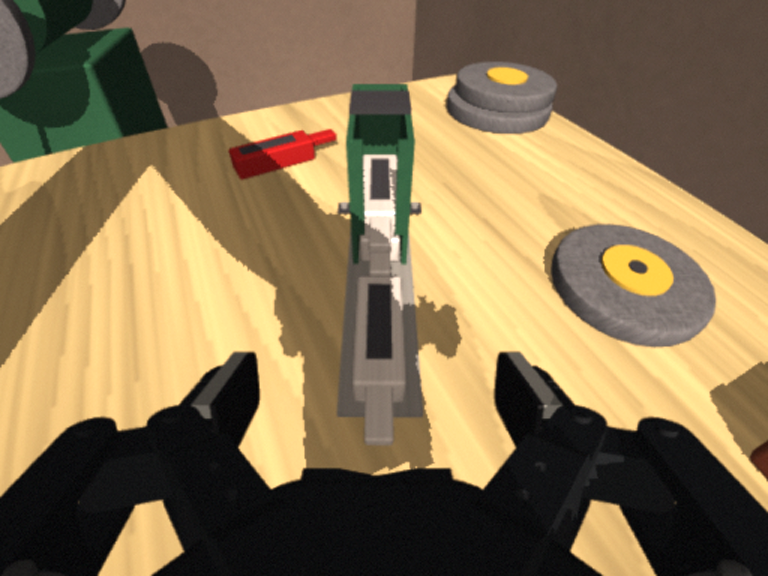

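The stack has dropped and the casting on the apron matches the prediction to within about 3 mm: front top edge at (380,383), back at (379,278).

```bash
cat >> h.py <<'E'
V=lambda a: ori([0,0,-1],a-np.pi/2)   # tool down, tool x at yaw a
E
python3 - <<'E'
from h import *
_,P,O=cur();C=F+.057*m
go(C+[0,0,.15],V(th+np.pi/2)); go(C+[0,0,.15],V(th+np.pi),C+[0,0,.15],V(th+np.pi/2)); 
# combined from current
s,t=None,None
go(C+[0,0,.15],V(th+np.pi))
E
```

```text
shift [0.1051, 0.0051, 0.1216] turn [0.2524, -0.2536, -0.4527] rows>=12.1
shift [0.0, 0.0, 0.0] turn [0.0, 0.0, -0.5] rows>=10.5
shift [0.1051, 0.0051, 0.1216] turn [-0.488, 0.0012, 0.8723] rows>=20.9
```

play_rows(steps=[[[0.1051, 0.0051, 0.1216], [0.2524, -0.2536, -0.4527], 85], [[0.1051, 0.0051, 0.1216], [0.2524, -0.2536, -0.4527], 85], [[0.1051, 0.0051, 0.1216], [0.2524, -0.2536, -0.4527], 85], [[0.1051, 0.0051, 0.1216], [0.2524, -0.2536, -0.4527], 85], [[0.1051, 0.0051, 0.1216], [0.2524, -0.2536, -0.4527], 85], [[0.1051, 0.0051, 0.1216], [0.2524, -0.2536, -0.4527], 85], [[0.1051, 0.0051, 0.1216], [0.2524, -0.2536, -0.4527], 85], [[0.1051, 0.0051, 0.1216], [0.2524, -0.2536, -0.4527], 85], [[0.1051, 0.0051, 0.1216], [0.2524, -0.2536, -0.4527], 85], [[0.1051, 0.0051, 0.1216], [0.2524, -0.2536, -0.4527], 85], [[0.1051, 0.0051, 0.1216], [0.2524, -0.2536, -0.4527], 85], [[0.1051, 0.0051, 0.1216], [0.2524, -0.2536, -0.4527], 85], [[0.1051, 0.0051, 0.1216], [0.2524, -0.2536, -0.4527], 85], [[0.1051, 0.0051, 0.1216], [0.2524, -0.2536, -0.4527], 85]])

```text
time: 8.35
position: [0.5068, 0.2527, 0.1496]
ee_rot: [-0.0, 0.213, 0.977, -0.0]
force: [0.4, 0.4, 0.5]
finger_gap: 0.995
finger_force: 0.0
```

play_rows(steps=[[[0, 0, 0], [0, 0, -0.5], 65], [[0, 0, 0], [0, 0, -0.5], 65], [[0, 0, 0], [0, 0, -0.5], 65], [[0, 0, 0], [0, 0, -0.5], 65], [[0, 0, 0], [0, 0, -0.5], 65], [[0, 0, 0], [0, 0, -0.5], 65], [[0, 0, 0], [0, 0, -0.5], 65], [[0, 0, 0], [0, 0, -0.5], 65], [[0, 0, 0], [0, 0, -0.5], 65], [[0, 0, 0], [0, 0, -0.5], 65], [[0, 0, 0], [0, 0, -0.5], 65], [[0, 0, 0], [0, 0, -0.5], 65]])

```text
time: 9.55
position: [0.5077, 0.2513, 0.1505]
ee_rot: [0.0, -0.539, 0.842, -0.0]
force: [0.2, -1.0, -0.1]
finger_gap: 0.764
finger_force: 0.0
```

```bash
cat >> h.py <<'E'
def alu(s,c=None,rad=80,v=140,save=None):
    """bright low-saturation blobs: minAreaRect list (px)"""
    h=cv2.cvtColor(s['img'],cv2.COLOR_BGR2HSV); k=((h[...,1]<60)&(h[...,2]>v)).astype(np.uint8)
    if c is not None:
        z=np.zeros_like(k); cv2.circle(z,(int(c[0]),int(c[1])),rad,1,-1); k&=z
    cs,_=cv2.findContours(k,cv2.RETR_EXTERNAL,cv2.CHAIN_APPROX_NONE)
    return k,sorted(cs,key=cv2.contourArea)[::-1]
E
python3 - <<'E'
from h import *
w=snap('wrist'); st,P,O=cur(); print(P,O.as_matrix().round(3).tolist(),st['joints'].round(2))
cv2.imwrite('pics/w5b.png',cv2.convertScaleAbs(cv2.resize(w['img'],(768,576),interpolation=cv2.INTER_CUBIC),alpha=1.3))
C=F+.057*m
n=np.array([-m[1],m[0],0])
for x,y in((-.05,.018),(-.05,-.018),(.05,.018),(.05,-.018)): print((proj(w,C+m*x+n*y+[0,0,.034])+.5)*1.5-.5)
go(C+[0,0,.016],V(th+np.pi))
E
```

```text
[0.50771555 0.25140151 0.15064522] [[-0.42, -0.908, 0.001], [-0.908, 0.42, -0.0], [-0.0, -0.001, -1.0]] [ 0.35  0.23 -0.27  1.08 -0.   -0.79]
[407.1516579  208.13856256]
[350.47882488 208.321543  ]
[404.71953745 352.91426245]
[353.435072   353.06295945]
shift [-0.0016, 0.0027, 0.2244] turn [-0.0003, 0.0001, -0.0014] rows>=2.7
```

View pics/w5b.png

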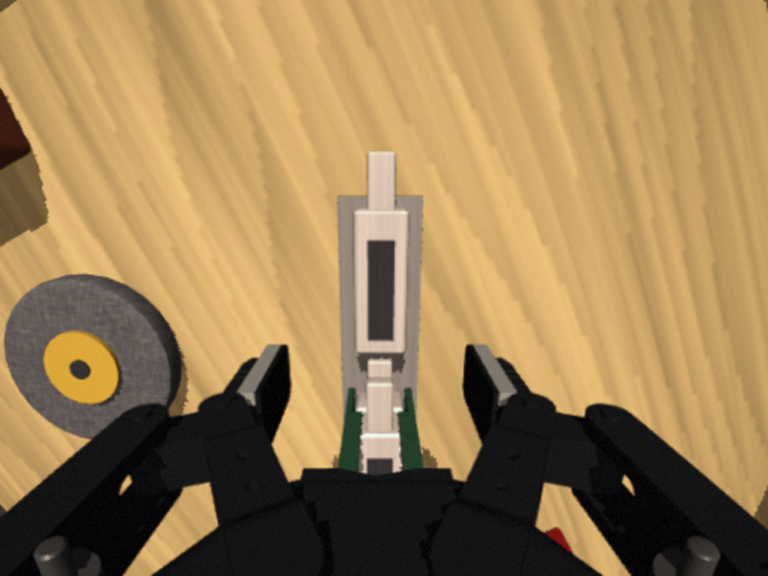

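The casting fits between the fingers: body corners at (355–407, 210–352) against predicted (350–407, 208–353). I'll descend and grip.

play_rows(steps=[[[-0.0016, 0.0027, 0.07], [0, 0, 0], 65], [[-0.0016, 0.0027, 0.15], [0, 0, 0], 65], [[-0.0016, 0.0027, 0.2], [0, 0, 0], 65], [[-0.0016, 0.0027, 0.2244], [0, 0, 0], 65], [[-0.0016, 0.0027, 0.2244], [0, 0, 0], 65], [[-0.0016, 0.0027, 0.2244], [0, 0, 0], 65], [[-0.0016, 0.0027, 0.2244], [0, 0, 0], 20], [[-0.0016, 0.0027, 0.2244], [0, 0, 0], 20], [[-0.0016, 0.0027, 0.2244], [0, 0, 0], 20], [[-0.0016, 0.0027, 0.2244], [0, 0, 0], 20], [[-0.0016, 0.0027, 0.2244], [0, 0, 0], 20], [[-0.0016, 0.0027, 0.2244], [0, 0, 0], 20], [[-0.0016, 0.0027, 0.18], [0, 0, 0], 20], [[-0.0016, 0.0027, 0.1], [0, 0, 0], 20], [[-0.0016, 0.0027, 0.02], [0, 0, 0], 20], [[-0.0016, 0.0027, -0.06], [0, 0, 0], 20], [[-0.0016, 0.0027, -0.1], [0, 0, 0], 20], [[-0.0016, 0.0027, -0.1], [0, 0, 0], 20], [[-0.0016, 0.0027, -0.1], [0, 0, 0], 20]], force=90)

```text
time: 11.5
position: [0.5066, 0.254, 0.2117]
ee_rot: [0.001, -0.54, 0.841, -0.001]
force: [-0.7, -0.1, -3.9]
finger_gap: 0.393
finger_force: 90.8
```

```bash
python3 - <<'E'
from h import *
st,P,O=cur(); print(P,st['finger_gap']*85.4,st['finger_force'],st['force'])
go([.45,-.05,.21],V(np.pi))
t=snap('top')['img']
cv2.imwrite('pics/c3.png',cv2.resize(t[150:280,240:390],(692,600),interpolation=cv2.INTER_CUBIC))
E
```

```text
[0.50655352 0.25396598 0.21173403] 33.60262821188747 90.79502463340759 [-0.74733461 -0.11366527 -3.89425128]
shift [0.4999, -0.125, 0.0026] turn [-0.0007, 0.001, 0.3635] rows>=7.6
```

Holding (33.6 mm, 3.9 N load). I'll go to a spot above the tray front to measure it.

```bash
python3 - <<'E'
from h import *
go([.60,-.142,.26],V(np.pi))
E
```

```text
shift [0.5342, -0.4175, -0.0822] turn [-0.0004, -0.0001, 0.3635] rows>=8.2
```

play_rows(steps=[[[0.5342, -0.4175, -0.0822], [0, 0, 0.3635], 20], [[0.5342, -0.4175, -0.0822], [0, 0, 0.3635], 20], [[0.5342, -0.4175, -0.0822], [0, 0, 0.3635], 20], [[0.5342, -0.4175, -0.0822], [0, 0, 0.3635], 20], [[0.5342, -0.4175, -0.0822], [0, 0, 0.3635], 20], [[0.5342, -0.4175, -0.0822], [0, 0, 0.3635], 20], [[0.5342, -0.4175, -0.0822], [0, 0, 0.3635], 20], [[0.5342, -0.4175, -0.0822], [0, 0, 0.3635], 20], [[0.5342, -0.4175, -0.0822], [0, 0, 0.3635], 20], [[0.5342, -0.4175, -0.0822], [0, 0, 0.3635], 20], [[0.5342, -0.4175, -0.0822], [0, 0, 0.3635], 20], [[0.5342, -0.4175, -0.0822], [0, 0, 0.3635], 20]])

```text
time: 12.75
position: [0.6, -0.1398, 0.2598]
ee_rot: [-0.0, -0.001, 1.0, 0.0]
force: [0.4, -0.1, -2.1]
finger_gap: 0.394
finger_force: 95.0
```

```bash
python3 - <<'E'
from h import *
st,P,O=cur(); print(P,st['finger_gap']*85.4,st['finger_force'],st['force'])
w=snap('wrist');cv2.imwrite('pics/w6b.png',cv2.convertScaleAbs(cv2.resize(w['img'],(768,576),interpolation=cv2.INTER_CUBIC),alpha=1.5))
np.save('w6.npy',w,allow_pickle=True)
E
```

```text
[ 0.59999292 -0.13981481  0.25982568] 33.6127482555117 94.99226331710815 [ 0.44307459 -0.1327025  -2.09284213]
```

View pics/w6b.png

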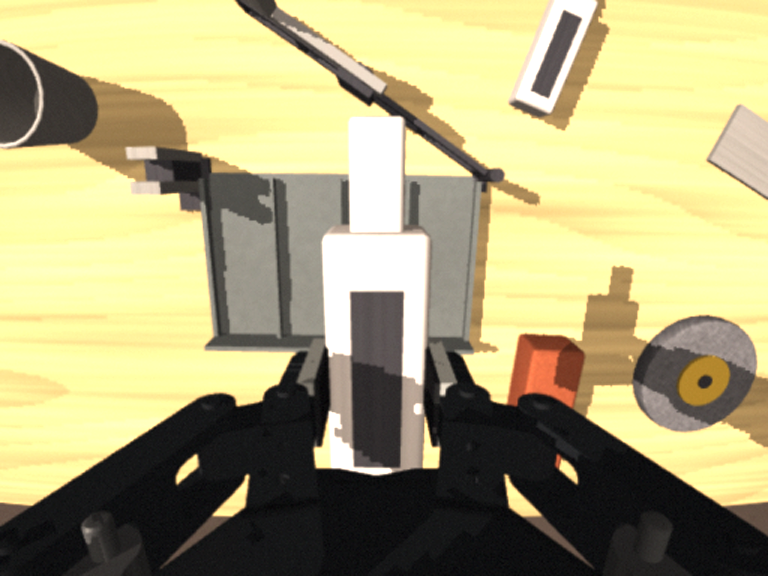

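The tray floor's front corners are at (208,174) and (478,178), its back wall top runs (207,347)–(470,350), the hinge pin top is at (495,175), and the notch prongs are at (140,153) and (145,187). The casting hangs straight in the fingers, tang towards the gate.

```bash
python3 - <<'E'
from h import *
w=np.load('w6.npy',allow_pickle=True).item()
f=lambda u,v,z:onz(w,(u+.5)/1.5-.5,(v+.5)/1.5-.5,z)
P=dict(railL=(203,174,.016),railR=(481,178,.016),railLb=(218,335,.016),railRb=(471,338,.016),bwL=(206,349,.04),bwR=(473,351,.04),bwLi=(216,339,.04),
 d1=(282,178,.016),d1b=(285,335,.016),d3=(412,182,.016),hinge=(495,175,.056),pr1=(128,153,.086),pr2=(133,187,.086),
 barend=(238,2,.08),cuff=(347,82,.08),thumb=(256,3,.13), cast_l=(323,240,0),)
for k,v in P.items(): print(k,f(*v).round(4))
print('bodytop',f(325,238,.2598-.010+.028).round(4),f(430,238,.278).round(4),'tang',f(350,118,.274).round(4),f(405,117,.274).round(4))
E
```

```text
railL [ 0.5289 -0.3029  0.016 ]
railR [ 0.5328 -0.0425  0.016 ]
railLb [ 0.6909 -0.305   0.016 ]
railRb [ 0.6934 -0.0416  0.016 ]
bwL [ 0.696  -0.3086  0.04  ]
bwR [ 0.6971 -0.0448  0.04  ]
bwLi [ 0.6853 -0.2972  0.04  ]
d1 [ 0.5333 -0.2283  0.016 ]
d1b [ 0.6904 -0.2345  0.016 ]
d3 [ 0.5369 -0.107   0.016 ]
hinge [ 0.53   -0.0409  0.056 ]
pr1 [ 0.5125 -0.3314  0.086 ]
pr2 [ 0.5382 -0.331   0.086 ]
barend [ 0.4082 -0.24    0.08  ]
cuff [ 0.4637 -0.1621  0.08  ]
thumb [ 0.4282 -0.2135  0.13  ]
cast_l [ 0.5941 -0.1938  0.    ]
bodytop [ 0.5501 -0.1562  0.2778] [ 0.55   -0.1234  0.278 ] tang [ 0.5144 -0.1481  0.274 ] [ 0.514  -0.1316  0.274 ]
```

```bash
python3 - <<'E'
from h import *
go([.632,-.2695,.06],V(np.pi));go([.632,-.2695,.0165],V(np.pi))
E
```

```text
shift [-0.0522, -0.2165, 0.3338] turn [0.0002, 0.0002, 0.0007] rows>=4.8
shift [-0.0521, -0.2165, 0.4063] turn [0.0002, 0.0002, 0.0007] rows>=5.6
```

play_rows(steps=[[[-0.052, -0.2165, 0.1], [0, 0, 0], 20], [[-0.052, -0.2165, 0.1], [0, 0, 0], 20], [[-0.052, -0.2165, 0.1], [0, 0, 0], 20], [[-0.052, -0.2165, 0.1], [0, 0, 0], 20], [[-0.052, -0.2165, 0.2], [0, 0, 0], 20], [[-0.052, -0.2165, 0.27], [0, 0, 0], 20], [[-0.052, -0.2165, 0.33], [0, 0, 0], 20], [[-0.052, -0.2165, 0.36], [0, 0, 0], 20], [[-0.052, -0.2165, 0.38], [0, 0, 0], 20], [[-0.052, -0.2165, 0.395], [0, 0, 0], 20], [[-0.052, -0.2165, 0.406], [0, 0, 0], 20], [[-0.052, -0.2165, 0.406], [0, 0, 0], 20], [[-0.052, -0.2165, 0.406], [0, 0, 0], 20]])

```text
time: 14.1
position: [0.6344, -0.2721, 0.0194]
ee_rot: [0.003, -0.0, 1.0, -0.001]
force: [1.2, 0.4, -0.7]
finger_gap: 0.395
finger_force: 95.1
```

```bash
python3 - <<'E'
from h import *
st,P,O=cur(); print(P,st['finger_gap']*85.4,st['finger_force'],st['force'])
E
```

```text
[ 0.63438662 -0.27214135  0.01942461] 33.713930426483046 95.08780002593994 [ 1.22946202  0.36893793 -0.6847754 ]
```

play_rows(steps=[[[0.002, 0.003, 0.002], [0, 0, 0], 20], [[0.002, 0.003, 0.003], [0, 0, 0], 20], [[0.002, 0.003, 0.003], [0, 0, 0], 20], [[0.002, 0.003, 0.003], [0, 0, 0], 20]])

```text
time: 14.5
position: [0.6344, -0.2721, 0.0193]
ee_rot: [0.004, 0.0, 1.0, -0.002]
force: [0.0, -1.2, 5.2]
finger_gap: 0.389
finger_force: 96.2
```

play_rows(steps=[[[0, 0, 0], [0, 0, 0], 48], [[0, 0, 0], [0, 0, 0], 48], [[0, 0, 0], [0, 0, 0], 48], [[0, 0, 0], [0, 0, 0], 48], [[0, 0, 0], [0, 0, 0], 48], [[0, 0, -0.03], [0, 0, 0], 48], [[0, 0, -0.08], [0, 0, 0], 48], [[0, 0, -0.16], [0, 0, 0], 48], [[0, 0, -0.24], [0, 0, 0], 60], [[0, 0, -0.32], [0, 0, 0], 60], [[0, 0, -0.32], [0, 0, 0], 60]])

```text
time: 15.6
position: [0.6359, -0.2722, 0.2177]
ee_rot: [0.008, -0.0, 1.0, -0.004]
force: [1.3, -0.7, 0.3]
finger_gap: 0.702
finger_force: 0.0
```

```bash
cat > chk.py <<'E'
from h import *
# castings seen by 'top': bright blobs -> body/tang estimate on z plane
def castings(z=.03):
    s=snap('top'); k,cs=alu(s,v=150); out=[]
    for c in cs:
        if cv2.contourArea(c)<15: continue
        pts=np.array([onz(s,*p,z)[:2] for p in c[:,0,:]]); mn=pts.mean(0)
        (cx,cy),(a,b),_=cv2.minAreaRect((pts*1000).astype(np.float32)); out.append((round(cx),round(cy),round(a),round(b)))
    return out
if __name__=='__main__': print(castings()); st,P,O=cur(); print(P)
E
python3 - <<'E'
from chk import *
print(castings()); st,P,O=cur(); print(P,st['joints'].round(2))
go([.5,-.1,.22],V(np.pi)); go([.5,.15,.22],V(th+np.pi/2))
E
```

```text
[(407, 21, 33, 130), (552, 356, 115, 26), (624, -273, 33, 113)]
[ 0.63416109 -0.27133557  0.21365844] [-0.5   0.39  0.09  1.26  0.   -0.5 ]
shift [0.2234, 0.2855, -0.0147] turn [-0.0017, 0.0037, 0.0] rows>=4.4
shift [0.2234, 0.7022, -0.0169] turn [-0.0009, 0.004, 0.1365] rows>=8.8
```

The first casting is in lane 4. Back for the second.

```bash
python3 - <<'E'
from h import *
st,P,O=cur(); A=np.array([.45,.1,.25]); go(A,V(th+np.pi/2))
T=ori(magdir(.55),th-np.pi/2); B=np.array([.4964,.2303,.09]); go(B,T,A,V(th+np.pi/2)); go([.5413,.3286,.018],T,B,T)
E
```

```text
shift [0.3062, 0.6186, -0.0674] turn [-0.0009, 0.004, 0.1365] rows>=8.3
shift [0.02, 0.2297, 0.2667] turn [-0.2531, 0.2531, 0.4521] rows>=12.1
shift [-0.0082, -0.0001, 0.2163] turn [0.0, 0.0, 0.0] rows>=2.6
```

play_rows(steps=[[[0.306, 0.6186, -0.0674], [0, 0.004, 0.1365], 50], [[0.306, 0.6186, -0.0674], [0, 0.004, 0.1365], 50], [[0.306, 0.6186, -0.0674], [0, 0.004, 0.1365], 50], [[0.306, 0.6186, -0.0674], [0, 0.004, 0.1365], 50], [[0.306, 0.6186, -0.0674], [0, 0.004, 0.1365], 50], [[0.306, 0.6186, -0.0674], [0, 0.004, 0.1365], 50], [[0.306, 0.6186, -0.0674], [0, 0.004, 0.1365], 50], [[0.306, 0.6186, -0.0674], [0, 0.004, 0.1365], 50], [[0.306, 0.6186, -0.0674], [0, 0.004, 0.1365], 50], [[0.306, 0.6186, -0.0674], [0, 0.004, 0.1365], 50], [[0.306, 0.6186, -0.0674], [0, 0.004, 0.1365], 50]])

```text
time: 16.75
position: [0.4469, 0.1014, 0.2466]
ee_rot: [-0.006, 0.212, 0.977, -0.0]
force: [0.3, 0.1, 0.3]
finger_gap: 0.583
finger_force: 0.0
```

play_rows(steps=[[[0.02, 0.2297, 0.2667], [-0.2531, 0.2531, 0.4521], 50], [[0.02, 0.2297, 0.2667], [-0.2531, 0.2531, 0.4521], 50], [[0.02, 0.2297, 0.2667], [-0.2531, 0.2531, 0.4521], 50], [[0.02, 0.2297, 0.2667], [-0.2531, 0.2531, 0.4521], 50], [[0.02, 0.2297, 0.2667], [-0.2531, 0.2531, 0.4521], 50], [[0.02, 0.2297, 0.2667], [-0.2531, 0.2531, 0.4521], 50], [[0.02, 0.2297, 0.2667], [-0.2531, 0.2531, 0.4521], 50], [[0.02, 0.2297, 0.2667], [-0.2531, 0.2531, 0.4521], 50], [[0.02, 0.2297, 0.2667], [-0.2531, 0.2531, 0.4521], 50], [[0.02, 0.2297, 0.2667], [-0.2531, 0.2531, 0.4521], 50], [[0.02, 0.2297, 0.2667], [-0.2531, 0.2531, 0.4521], 50], [[0.02, 0.2297, 0.2667], [-0.2531, 0.2531, 0.4521], 50], [[0.02, 0.2297, 0.2667], [-0.2531, 0.2531, 0.4521], 50], [[0.02, 0.2297, 0.2667], [-0.2531, 0.2531, 0.4521], 50], [[0.02, 0.2297, 0.2667], [-0.2531, 0.2531, 0.4521], 50]])

```text
time: 18.25
position: [0.4943, 0.2313, 0.0881]
ee_rot: [-0.266, 0.735, 0.471, 0.408]
force: [0.7, -0.2, 0.0]
finger_gap: 0.585
finger_force: 0.0
```

```bash
python3 - <<'E'
from h import *
w=snap('wrist','w7.png'); st,P,O=cur(); print(P,st['joints'].round(2))
T=ori(magdir(.55),th-np.pi/2); print((T.inv()*O).as_rotvec()); go([.5205,.283,.03],T); go([.5413,.3286,.018],T)
e=F+.12*m; n=np.array([-m[1],m[0],0])
pr=[proj(w,e+n*y+[0,0,z]) for y in(.009,-.009) for z in (.02,.03)]; print(np.round(pr,0).tolist())
g=cv2.cvtColor(w['img'],cv2.COLOR_BGR2HSV); k=((g[...,1]<60)&(g[...,2]>150))
v0,u0=np.mean(pr,0)[::-1].astype(int)
for v in range(v0-24,v0+16,4): x=np.where(k[v,u0-30:u0+30])[0]; print(v,x.min()+u0-30 if len(x) else '',x.max()+u0-30 if len(x) else '')
E
```

```text
[0.49463418 0.23149819 0.08847075] [-0.15  0.21 -0.9   0.05  0.96  2.07]
[ 0.00385878 -0.00227765  0.00474994]
shift [-0.0326, 0.0042, 0.1328] turn [-0.0012, 0.0007, -0.0015] rows>=1.6
shift [-0.0058, 0.0043, 0.2144] turn [-0.0012, 0.0007, -0.0015] rows>=2.6
[[245.0, 201.0], [244.0, 194.0], [263.0, 201.0], [263.0, 194.0]]
173 237 269
177 238 269
181 238 279
185 239 279
189 239 279
193 240 280
197 245 280
201 246 281
205 263 271
209
```

Tang is where predicted (left edge 245, end about row 202). I'll grip and pull.

play_rows(steps=[[[-0.0326, 0.0042, 0.1328], [0, 0, -0.0015], 50], [[-0.0326, 0.0042, 0.1328], [0, 0, -0.0015], 50], [[-0.02, 0.0043, 0.17], [0, 0, -0.0015], 50], [[-0.0058, 0.0043, 0.2144], [0, 0, -0.0015], 50], [[-0.0058, 0.0043, 0.2144], [0, 0, -0.0015], 50], [[-0.0058, 0.0043, 0.2144], [0, 0, -0.0015], 50], [[-0.0058, 0.0043, 0.2144], [0, 0, -0.0015], 5], [[-0.0058, 0.0043, 0.2144], [0, 0, -0.0015], 5], [[-0.0058, 0.0043, 0.2144], [0, 0, -0.0015], 5], [[-0.0058, 0.0043, 0.2144], [0, 0, -0.0015], 5], [[-0.0058, 0.0043, 0.2144], [0, 0, -0.0015], 5], [[-0.0058, 0.0043, 0.2144], [0, 0, -0.0015], 5], [[-0.0058, 0.0043, 0.2144], [0, 0, -0.0015], 5]], force=60)

```text
time: 19.6
position: [0.5397, 0.3286, 0.0178]
ee_rot: [-0.265, 0.735, 0.471, 0.409]
force: [-0.6, -6.2, 4.8]
finger_gap: 0.197
finger_force: 60.9
```

play_rows(steps=[[[-0.0107, 0, -0.0175], [0, 0, 0], 5], [[-0.0214, 0, -0.035], [0, 0, 0], 5], [[-0.0321, 0, -0.0526], [0, 0, 0], 5], [[-0.0429, 0, -0.0701], [0, 0, 0], 5], [[-0.0536, 0, -0.0877], [0, 0, 0], 5], [[-0.0643, 0, -0.1052], [0, 0, 0], 5], [[-0.075, 0, -0.1227], [0, 0, 0], 5], [[-0.0858, 0, -0.1403], [0, 0, 0], 5], [[-0.0965, 0, -0.1578], [0, 0, 0], 5], [[-0.1072, 0, -0.1753], [0, 0, 0], 5], [[-0.118, 0, -0.1929], [0, 0, 0], 5], [[-0.1287, 0, -0.2104], [0, 0, 0], 5], [[-0.1287, 0, -0.2104], [0, 0, 0], 5], [[-0.1287, 0, -0.2104], [0, 0, 0], 5], [[-0.1287, 0, -0.2104], [0, 0, 0], 5]])

```text
time: 21.1
position: [0.4777, 0.1946, 0.0177]
ee_rot: [-0.266, 0.735, 0.472, 0.409]
force: [-1.5, -3.8, 2.3]
finger_gap: 0.194
finger_force: 62.4
```

```bash
python3 - <<'E'
from h import *
w=snap('wrist','w8.png'); st,P,O=cur(); print(P,st['finger_gap']*85.4,st['finger_force'],st['force'])
e=F+.057*m; n=np.array([-m[1],m[0],0])
print([proj(w,e+m*x+[0,0,.034]).round() for x in(-.05,.05)])
T=ori(magdir(.55),th-np.pi/2); go(P-.03*m+[0,0,.025],T); go(P-.03*m+[0,0,.12],T)
col=w['img'][120:240,253].astype(int).sum(1)//3; print(col.tolist())
E
```

```text
[0.47773557 0.19471197 0.01774814] 16.266164860844725 62.37318277359009 [-1.55671722 -2.76370067  2.73527706]
[array([255., 202.]), array([254., 110.])]
shift [0.0093, -0.0004, -0.0644] turn [-0.0016, 0.0006, -0.0009] rows>=0.8
shift [0.1441, -0.0012, -0.1474] turn [-0.0016, 0.0006, -0.0009] rows>=2.5
[56, 55, 55, 56, 56, 55, 56, 55, 56, 56, 55, 57, 56, 56, 56, 56, 56, 56, 55, 56, 56, 56, 56, 55, 56, 55, 56, 54, 55, 56, 55, 55, 53, 55, 53, 52, 52, 46, 42, 31, 31, 28, 27, 27, 27, 28, 27, 28, 26, 28, 27, 26, 25, 26, 25, 28, 26, 27, 26, 26, 37, 65, 91, 94, 93, 94, 95, 94, 96, 93, 96, 95, 94, 95, 96, 93, 96, 95, 95, 92, 95, 97, 103, 111, 115, 116, 108, 102, 95, 93, 92, 94, 92, 94, 93, 92, 92, 94, 92, 95, 93, 93, 94, 93, 95, 96, 92, 93, 93, 93, 94, 95, 95, 93, 94, 95, 94, 93, 94, 96]
```

The body's front edge is at row 204 (predicted 202), so it came out the same way. Release, back off, turn.

play_rows(steps=[[[0, 0, 0], [0, 0, 0], 42], [[0, 0, 0], [0, 0, 0], 42], [[0, 0, 0], [0, 0, 0], 42], [[0, 0, 0], [0, 0, 0], 42], [[0.0095, 0, -0.0644], [0, 0, 0], 60], [[0.0095, 0, -0.0644], [0, 0, 0], 65], [[0.1446, 0, -0.147], [0, 0, 0], 65], [[0.1446, 0, -0.147], [0, 0, 0], 65], [[0.1446, 0, -0.147], [0, 0, 0], 65], [[0.1446, 0, -0.147], [0, 0, 0], 65], [[0.1446, 0, -0.147], [0, 0, 0], 65]])

```text
time: 22.25
position: [0.4653, 0.1677, 0.1367]
ee_rot: [-0.266, 0.735, 0.472, 0.408]
force: [-0.4, -0.0, -0.9]
finger_gap: 0.76
finger_force: 0.0
```

play_rows(steps=[[[0.105, 0.005, 0.1216], [0.2524, -0.2536, -0.4527], 65], [[0.105, 0.005, 0.1216], [0.2524, -0.2536, -0.4527], 65], [[0.105, 0.005, 0.1216], [0.2524, -0.2536, -0.4527], 65], [[0.105, 0.005, 0.1216], [0.2524, -0.2536, -0.4527], 65], [[0.105, 0.005, 0.1216], [0.2524, -0.2536, -0.4527], 65], [[0.105, 0.005, 0.1216], [0.2524, -0.2536, -0.4527], 65], [[0.105, 0.005, 0.1216], [0.2524, -0.2536, -0.4527], 65], [[0.105, 0.005, 0.1216], [0.2524, -0.2536, -0.4527], 65], [[0.105, 0.005, 0.1216], [0.2524, -0.2536, -0.4527], 65], [[0.105, 0.005, 0.1216], [0.2524, -0.2536, -0.4527], 65], [[0.105, 0.005, 0.1216], [0.2524, -0.2536, -0.4527], 65], [[0.105, 0.005, 0.1216], [0.2524, -0.2536, -0.4527], 65], [[0.105, 0.005, 0.1216], [0.2524, -0.2536, -0.4527], 65], [[0.105, 0.005, 0.1216], [0.2524, -0.2536, -0.4527], 65]])

```text
time: 23.65
position: [0.507, 0.253, 0.151]
ee_rot: [-0.003, 0.212, 0.977, -0.001]
force: [-0.7, -0.4, -1.0]
finger_gap: 0.759
finger_force: 0.0
```

play_rows(steps=[[[0, 0, 0], [0, 0, -0.5], 65], [[0, 0, 0], [0, 0, -0.5], 65], [[0, 0, 0], [0, 0, -0.5], 65], [[0, 0, 0], [0, 0, -0.5], 65], [[0, 0, 0], [0, 0, -0.5], 65], [[0, 0, 0], [0, 0, -0.5], 65], [[0, 0, 0], [0, 0, -0.5], 65], [[0, 0, 0], [0, 0, -0.5], 65], [[0, 0, 0], [0, 0, -0.5], 65], [[0, 0, 0], [0, 0, -0.5], 65], [[0, 0, 0], [0, 0, -0.5], 65], [[0, 0, 0], [0, 0, -0.5], 65]])

```text
time: 24.85
position: [0.508, 0.2515, 0.152]
ee_rot: [-0.002, -0.54, 0.842, 0.002]
force: [0.4, 0.2, -0.2]
finger_gap: 0.76
finger_force: 0.0
```

```bash
cat > ap.py <<'E'
from h import *
# casting on apron: find tang end/sides/front in wrist view
def apron():
    w=snap('wrist'); g=cv2.cvtColor(w['img'],cv2.COLOR_BGR2HSV); k=((g[...,1]<45)&(g[...,2]>110)).astype(np.uint8)
    C=F+.057*m; n=np.array([-m[1],m[0],0]); st,P,O=cur()
    c=proj(w,C-m*.068+[0,0,.03]); 
    hit=[]
    # tang end: scan along -m
    for d in np.arange(.0,.04,.0005):
        u,v=proj(w,C-m*(.068+d)+[0,0,.03]).round().astype(int); hit.append(w['img'][v,u].astype(int).tolist())
    vals=[f"{h[0]}/{h[2]}" for h in hit[::4]]; print('tang scan every 2mm from -68:',vals)
    sc=[]
    for y in np.arange(-.03,.0301,.002):
        u,v=proj(w,C-m*.035+n*y+[0,0,.034]).round().astype(int); sc.append(int(w['img'][v,u].mean()))
    print('cross scan -30..30 by 2mm',sc)
    print(P,st['joints'].round(2)); go(C+[0,0,.016],V(th+np.pi))
apron()
E
python3 ap.py
```

```text
tang scan every 2mm from -68: ['137/169', '138/170', '139/170', '139/171', '139/171', '139/171', '140/171', '139/171', '139/171', '141/173', '129/167', '79/154', '78/155', '79/156', '80/158', '81/160', '81/161', '81/162', '86/166', '84/167']
cross scan -30..30 by 2mm [135, 130, 104, 107, 105, 105, 100, 114, 148, 159, 157, 161, 154, 155, 153, 151, 148, 152, 151, 153, 151, 152, 157, 158, 127, 98, 109, 105, 106, 119, 124]
[0.50806735 0.2516468  0.15217644] [ 0.34  0.23 -0.26  1.09  0.   -0.8 ]
shift [-0.0015, 0.0018, 0.227] turn [0.0014, -0.0005, -0.0005] rows>=2.7
```

play_rows(steps=[[[-0.0015, 0.0018, 0.07], [0, 0, 0], 65], [[-0.0015, 0.0018, 0.15], [0, 0, 0], 65], [[-0.0015, 0.0018, 0.2], [0, 0, 0], 65], [[-0.0015, 0.0018, 0.227], [0, 0, 0], 65], [[-0.0015, 0.0018, 0.227], [0, 0, 0], 65], [[-0.0015, 0.0018, 0.227], [0, 0, 0], 65], [[-0.0015, 0.0018, 0.227], [0, 0, 0], 20], [[-0.0015, 0.0018, 0.227], [0, 0, 0], 20], [[-0.0015, 0.0018, 0.227], [0, 0, 0], 20], [[-0.0015, 0.0018, 0.227], [0, 0, 0], 20], [[-0.0015, 0.0018, 0.227], [0, 0, 0], 20], [[-0.0015, 0.0018, 0.227], [0, 0, 0], 20], [[-0.0015, 0.0018, 0.18], [0, 0, 0], 20], [[-0.0015, 0.0018, 0.1], [0, 0, 0], 20], [[-0.0015, 0.0018, 0.02], [0, 0, 0], 20], [[-0.0015, 0.0018, -0.06], [0, 0, 0], 20], [[-0.0015, 0.0018, -0.1], [0, 0, 0], 20], [[-0.0015, 0.0018, -0.1], [0, 0, 0], 20], [[-0.0015, 0.0018, -0.1], [0, 0, 0], 20]], force=90)

```text
time: 26.8
position: [0.5078, 0.2539, 0.2133]
ee_rot: [-0.001, -0.542, 0.841, 0.001]
force: [-0.2, 0.3, -1.4]
finger_gap: 0.395
finger_force: 90.3
```

```bash
python3 - <<'E'
from h import *
st,P,O=cur(); print(P,st['finger_gap']*85.4,st['finger_force'],st['force'])
B=[.632,-.2055,.22];go(B,V(np.pi)); 
E
```

```text
[0.50776848 0.25391724 0.21327196] 33.74052282495331 90.31126499176025 [-0.15131931  0.29101769 -1.35176095]
shift [0.6116, -0.505, -0.0119] turn [0.0005, -0.0005, 0.3644] rows>=9.5
```

play_rows(steps=[[[0.6116, -0.505, -0.012], [0, 0, 0.3644], 20], [[0.6116, -0.505, -0.012], [0, 0, 0.3644], 20], [[0.6116, -0.505, -0.012], [0, 0, 0.3644], 20], [[0.6116, -0.505, -0.012], [0, 0, 0.3644], 20], [[0.6116, -0.505, -0.012], [0, 0, 0.3644], 20], [[0.6116, -0.505, -0.012], [0, 0, 0.3644], 20], [[0.6116, -0.505, -0.012], [0, 0, 0.3644], 20], [[0.6116, -0.505, -0.012], [0, 0, 0.3644], 20], [[0.6116, -0.505, -0.012], [0, 0, 0.3644], 20], [[0.6116, -0.505, -0.012], [0, 0, 0.3644], 20], [[0.6116, -0.505, -0.012], [0, 0, 0.3644], 20], [[0.6116, -0.505, -0.012], [0, 0, 0.3644], 20], [[0.6116, -0.505, -0.012], [0, 0, 0.3644], 20]])

```text
time: 28.1
position: [0.6307, -0.2041, 0.2179]
ee_rot: [-0.003, -0.0, 1.0, 0.001]
force: [0.1, 0.2, -2.3]
finger_gap: 0.395
finger_force: 90.3
```

```bash
cat > held.py <<'E'
from h import *
import sys
# held casting (tool x = -X): tang end & body front edge scans relative to TCP
def held(ly):
    w=snap('wrist'); st,P,O=cur(); X=O.as_matrix(); C=P-np.array([0,0,.010]) 
    ax=-X[:,0]; n=X[:,1]
    def sc(p): u,v=proj(w,p).round().astype(int); return int(w['img'][v,u].min()) if 0<=u<512 and 0<=v<384 else -1
    print('tang -70..-100:',[sc(C-ax*d+[0,0,.024]) for d in np.arange(.07,.101,.002)])
    for d in (.04,.075): print('cross@',d,[sc(C-ax*d+n*y+[0,0,.028 if d<.05 else .024]) for y in np.arange(-.03,.0301,.003)])
    print(P,st['finger_gap']*85.4,st['finger_force'],st['force'].round(1))
    go([.632,ly,P[2]],V(np.pi)); go([.632,ly,.0165],V(np.pi))
held(float(sys.argv[1]))
E
python3 held.py -.2055
```

```text
tang -70..-100: [189, 189, 191, 190, 190, 191, 192, 190, 192, 192, 148, 131, 121, 117, 117, 123]
cross@ 0.04 [153, 58, 58, 189, 59, 197, 192, 196, 194, 189, 186, 188, 190, 186, 192, 163, 98, 97, 100, 99, 96]
cross@ 0.075 [55, 60, 60, 55, 55, 54, 50, 97, 200, 193, 190, 192, 189, 95, 55, 102, 103, 102, 102, 102, 102]
[ 0.6310803  -0.20389734  0.21851296] 33.6921809622457 90.34390211105347 [-0.3 -0.2 -2.2]
shift [-0.0015, -0.0027, -0.0] turn [0.0004, -0.0018, 0.0004] rows>=0.0
shift [-0.0034, -0.0031, 0.3367] turn [0.0004, -0.0018, 0.0004] rows>=4.0
```

Held straight (tang end about −89 mm, tang centred). Lowering into lane 3.

play_rows(steps=[[[-0.003, -0.003, 0.08], [0, -0.0018, 0], 20], [[-0.003, -0.003, 0.16], [0, -0.0018, 0], 20], [[-0.003, -0.003, 0.23], [0, -0.0018, 0], 20], [[-0.003, -0.003, 0.27], [0, -0.0018, 0], 20], [[-0.003, -0.003, 0.3], [0, -0.0018, 0], 20], [[-0.003, -0.003, 0.315], [0, -0.0018, 0], 20], [[-0.003, -0.003, 0.327], [0, -0.0018, 0], 20], [[-0.003, -0.003, 0.336], [0, -0.0018, 0], 20], [[-0.003, -0.003, 0.338], [0, -0.0018, 0], 20], [[-0.003, -0.003, 0.338], [0, -0.0018, 0], 20], [[-0.003, -0.003, 0.338], [0, -0.0018, 0], 20]])

```text
time: 29.25
position: [0.6341, -0.2071, 0.019]
ee_rot: [0.002, -0.0, 1.0, 0.0]
force: [-1.3, 3.1, 6.4]
finger_gap: 0.393
finger_force: 91.2
```

```bash
python3 - <<'E'
from h import *
st,P,O=cur(); print(P,st['finger_gap']*85.4,st['finger_force'],st['force'])
E
```

```text
[ 0.63407444 -0.20706971  0.01898502] 33.59163773245987 91.17688179016113 [-1.29954842  3.06144845  6.38825378]
```

play_rows(steps=[[[0, 0, 0], [0, 0, 0], 48], [[0, 0, 0], [0, 0, 0], 48], [[0, 0, 0], [0, 0, 0], 48], [[0, 0, 0], [0, 0, 0], 48], [[0, 0, 0], [0, 0, 0], 48], [[0, 0, -0.03], [0, 0, 0], 48], [[0, 0, -0.08], [0, 0, 0], 48], [[0, 0, -0.16], [0, 0, 0], 48], [[0, 0, -0.24], [0, 0, 0], 50], [[0, 0, -0.32], [0, 0, 0], 50], [[0, 0, -0.34], [0, 0, 0], 50], [[0, 0, -0.34], [0, 0, 0], 50]])

```text
time: 30.45
position: [0.6348, -0.2082, 0.225]
ee_rot: [0.005, 0.0, 1.0, -0.001]
force: [-0.9, 0.1, -0.8]
finger_gap: 0.59
finger_force: 0.0
```

```bash
python3 - <<'E'
from chk import *
print(castings()); st,P,O=cur(); A=np.array([.45,.1,.25]); go(A,V(th+np.pi/2))
E
```

```text
[(407, 21, 33, 130), (607, -208, 30, 126), (551, 356, 112, 24)]
shift [0.3053, 0.5125, -0.0487] turn [0.0, 0.0015, 0.1364] rows>=7.2
```

play_rows(steps=[[[0.305, 0.5125, -0.0487], [0, 0.0015, 0.1364], 50], [[0.305, 0.5125, -0.0487], [0, 0.0015, 0.1364], 50], [[0.305, 0.5125, -0.0487], [0, 0.0015, 0.1364], 50], [[0.305, 0.5125, -0.0487], [0, 0.0015, 0.1364], 50], [[0.305, 0.5125, -0.0487], [0, 0.0015, 0.1364], 50], [[0.305, 0.5125, -0.0487], [0, 0.0015, 0.1364], 50], [[0.305, 0.5125, -0.0487], [0, 0.0015, 0.1364], 50], [[0.305, 0.5125, -0.0487], [0, 0.0015, 0.1364], 50], [[0.305, 0.5125, -0.0487], [0, 0.0015, 0.1364], 50], [[0.305, 0.5125, -0.0487], [0, 0.0015, 0.1364], 50]])

```text
time: 31.5
position: [0.4493, 0.0997, 0.2482]
ee_rot: [-0.002, 0.213, 0.977, -0.0]
force: [0.9, -0.2, -0.5]
finger_gap: 0.585
finger_force: 0.0
```

play_rows(steps=[[[0.02, 0.2297, 0.2667], [-0.2531, 0.2531, 0.4521], 50], [[0.02, 0.2297, 0.2667], [-0.2531, 0.2531, 0.4521], 50], [[0.02, 0.2297, 0.2667], [-0.2531, 0.2531, 0.4521], 50], [[0.02, 0.2297, 0.2667], [-0.2531, 0.2531, 0.4521], 50], [[0.02, 0.2297, 0.2667], [-0.2531, 0.2531, 0.4521], 50], [[0.02, 0.2297, 0.2667], [-0.2531, 0.2531, 0.4521], 50], [[0.02, 0.2297, 0.2667], [-0.2531, 0.2531, 0.4521], 50], [[0.02, 0.2297, 0.2667], [-0.2531, 0.2531, 0.4521], 50], [[0.02, 0.2297, 0.2667], [-0.2531, 0.2531, 0.4521], 50], [[0.02, 0.2297, 0.2667], [-0.2531, 0.2531, 0.4521], 50], [[0.02, 0.2297, 0.2667], [-0.2531, 0.2531, 0.4521], 50], [[0.02, 0.2297, 0.2667], [-0.2531, 0.2531, 0.4521], 50], [[0.02, 0.2297, 0.2667], [-0.2531, 0.2531, 0.4521], 50], [[0.02, 0.2297, 0.2667], [-0.2531, 0.2531, 0.4521], 50], [[0.02, 0.2297, 0.2667], [-0.2531, 0.2531, 0.4521], 50]])

```text
time: 33.0
position: [0.4977, 0.2299, 0.0903]
ee_rot: [-0.264, 0.734, 0.472, 0.411]
force: [0.9, -0.1, 0.4]
finger_gap: 0.591
finger_force: 0.0
```

```bash
python3 - <<'E'
from chk import *
print(castings())
w=snap('wrist','w9.png'); st,P,O=cur(); print(P,st['joints'].round(2))
T=ori(magdir(.55),th-np.pi/2); go([.5205,.283,.03],T); go([.5413,.3286,.018],T)
e=F+.12*m; n=np.array([-m[1],m[0],0])
pr=[proj(w,e+n*y+[0,0,z]) for y in(.009,-.009) for z in (.02,.03)]; print(np.round(pr,0).tolist())
v0,u0=np.mean(pr,0)[::-1].astype(int)
for v in range(v0-16,v0+13,4): print(v,w['img'][v,u0-20:u0+21:4].min(1).tolist())
E
```

```text
[(609, -208, 30, 130), (624, -273, 114, 33), (552, 357, 110, 24), (460, 2, 33, 19)]
[0.49803342 0.23028946 0.09087883] [-0.15  0.21 -0.89  0.05  0.96  2.07]
shift [-0.0366, -0.0025, 0.1344] turn [-0.0001, -0.0, 0.0006] rows>=1.7
shift [-0.01, -0.0025, 0.2161] turn [-0.0001, -0.0, 0.0006] rows>=2.6
[[240.0, 203.0], [240.0, 197.0], [258.0, 204.0], [258.0, 197.0]]
184 [23, 78, 184, 180, 187, 183, 187, 178, 184, 119, 54]
188 [27, 67, 160, 181, 187, 184, 189, 164, 163, 127, 55]
192 [63, 67, 127, 184, 187, 183, 189, 146, 131, 135, 127]
196 [67, 66, 108, 184, 188, 186, 190, 135, 133, 136, 131]
200 [65, 65, 64, 224, 241, 242, 242, 150, 131, 134, 129]
204 [67, 66, 66, 90, 96, 157, 167, 103, 122, 133, 129]
208 [68, 65, 66, 69, 67, 66, 65, 66, 65, 75, 76]
212 [67, 66, 65, 68, 68, 66, 65, 66, 65, 67, 65]
```

Both placed castings are still in their lanes and the third tang is where expected. Grip and pull.

play_rows(steps=[[[-0.0366, -0.0025, 0.1344], [0, 0, 0], 50], [[-0.0366, -0.0025, 0.1344], [0, 0, 0], 50], [[-0.024, -0.0025, 0.172], [0, 0, 0], 50], [[-0.01, -0.0025, 0.216], [0, 0, 0], 50], [[-0.01, -0.0025, 0.216], [0, 0, 0], 50], [[-0.01, -0.0025, 0.216], [0, 0, 0], 50], [[-0.01, -0.0025, 0.216], [0, 0, 0], 5], [[-0.01, -0.0025, 0.216], [0, 0, 0], 5], [[-0.01, -0.0025, 0.216], [0, 0, 0], 5], [[-0.01, -0.0025, 0.216], [0, 0, 0], 5], [[-0.01, -0.0025, 0.216], [0, 0, 0], 5], [[-0.01, -0.0025, 0.216], [0, 0, 0], 5], [[-0.01, -0.0025, 0.216], [0, 0, 0], 5]], force=60)

```text
time: 34.4
position: [0.5393, 0.3288, 0.0176]
ee_rot: [-0.265, 0.734, 0.471, 0.411]
force: [-1.2, -5.0, 5.4]
finger_gap: 0.195
finger_force: 60.7
```

play_rows(steps=[[[-0.0107, 0, -0.0175], [0, 0, 0], 5], [[-0.0214, 0, -0.035], [0, 0, 0], 5], [[-0.0321, 0, -0.0526], [0, 0, 0], 5], [[-0.0429, 0, -0.0701], [0, 0, 0], 5], [[-0.0536, 0, -0.0877], [0, 0, 0], 5], [[-0.0643, 0, -0.1052], [0, 0, 0], 5], [[-0.075, 0, -0.1227], [0, 0, 0], 5], [[-0.0858, 0, -0.1403], [0, 0, 0], 5], [[-0.0965, 0, -0.1578], [0, 0, 0], 5], [[-0.1072, 0, -0.1753], [0, 0, 0], 5], [[-0.118, 0, -0.1929], [0, 0, 0], 5], [[-0.1287, 0, -0.2104], [0, 0, 0], 5], [[-0.1287, 0, -0.2104], [0, 0, 0], 5], [[-0.1287, 0, -0.2104], [0, 0, 0], 5], [[-0.1287, 0, -0.2104], [0, 0, 0], 5]])

```text
time: 35.9
position: [0.4772, 0.1944, 0.0176]
ee_rot: [-0.265, 0.734, 0.471, 0.411]
force: [-2.7, -4.4, 5.4]
finger_gap: 0.195
finger_force: 60.8
```

```bash
python3 - <<'E'
from h import *
w=snap('wrist','w10.png'); st,P,O=cur(); print(P,st['finger_gap']*85.4,st['finger_force'],st['force'])
e=F+.057*m
print([proj(w,e+m*x+[0,0,.034]).round() for x in(-.05,.05)])
print((w['img'][96:240:3,253].astype(int).sum(1)//3).tolist())
E
```

```text
[0.47725152 0.19446304 0.01754529] 16.757346203691426 60.8083713054657 [-2.77009088 -5.03166246  5.1565754 ]
[array([255., 201.]), array([254., 110.])]
[137, 138, 136, 135, 137, 137, 188, 187, 55, 54, 56, 57, 54, 54, 54, 57, 55, 57, 54, 55, 54, 55, 54, 43, 27, 26, 26, 27, 60, 95, 96, 96, 95, 96, 95, 102, 115, 97, 95, 95, 94, 94, 96, 94, 95, 96, 95, 94]
```

play_rows(steps=[[[0, 0, 0], [0, 0, 0], 42], [[0, 0, 0], [0, 0, 0], 42], [[0, 0, 0], [0, 0, 0], 42], [[0, 0, 0], [0, 0, 0], 42], [[0.0095, 0, -0.0644], [0, 0, 0], 60], [[0.0095, 0, -0.0644], [0, 0, 0], 65], [[0.1446, 0, -0.147], [0, 0, 0], 65], [[0.1446, 0, -0.147], [0, 0, 0], 65], [[0.1446, 0, -0.147], [0, 0, 0], 65], [[0.1446, 0, -0.147], [0, 0, 0], 65], [[0.1446, 0, -0.147], [0, 0, 0], 65]])

```text
time: 37.05
position: [0.4644, 0.1676, 0.1362]
ee_rot: [-0.265, 0.735, 0.471, 0.41]
force: [0.2, -0.8, -0.4]
finger_gap: 0.76
finger_force: 0.0
```

play_rows(steps=[[[0.105, 0.005, 0.1216], [0.2524, -0.2536, -0.4527], 65], [[0.105, 0.005, 0.1216], [0.2524, -0.2536, -0.4527], 65], [[0.105, 0.005, 0.1216], [0.2524, -0.2536, -0.4527], 65], [[0.105, 0.005, 0.1216], [0.2524, -0.2536, -0.4527], 65], [[0.105, 0.005, 0.1216], [0.2524, -0.2536, -0.4527], 65], [[0.105, 0.005, 0.1216], [0.2524, -0.2536, -0.4527], 65], [[0.105, 0.005, 0.1216], [0.2524, -0.2536, -0.4527], 65], [[0.105, 0.005, 0.1216], [0.2524, -0.2536, -0.4527], 65], [[0.105, 0.005, 0.1216], [0.2524, -0.2536, -0.4527], 65], [[0.105, 0.005, 0.1216], [0.2524, -0.2536, -0.4527], 65], [[0.105, 0.005, 0.1216], [0.2524, -0.2536, -0.4527], 65], [[0.105, 0.005, 0.1216], [0.2524, -0.2536, -0.4527], 65], [[0.105, 0.005, 0.1216], [0.2524, -0.2536, -0.4527], 65], [[0.105, 0.005, 0.1216], [0.2524, -0.2536, -0.4527], 65]])

```text
time: 38.45
position: [0.5062, 0.2528, 0.1507]
ee_rot: [-0.001, 0.213, 0.977, -0.0]
force: [0.0, 0.4, 1.0]
finger_gap: 0.765
finger_force: 0.0
```

play_rows(steps=[[[0, 0, 0], [0, 0, -0.5], 65], [[0, 0, 0], [0, 0, -0.5], 65], [[0, 0, 0], [0, 0, -0.5], 65], [[0, 0, 0], [0, 0, -0.5], 65], [[0, 0, 0], [0, 0, -0.5], 65], [[0, 0, 0], [0, 0, -0.5], 65], [[0, 0, 0], [0, 0, -0.5], 65], [[0, 0, 0], [0, 0, -0.5], 65], [[0, 0, 0], [0, 0, -0.5], 65], [[0, 0, 0], [0, 0, -0.5], 65], [[0, 0, 0], [0, 0, -0.5], 65], [[0, 0, 0], [0, 0, -0.5], 65]])

```text
time: 39.65
position: [0.5072, 0.2513, 0.1517]
ee_rot: [-0.0, -0.539, 0.842, 0.001]
force: [-0.1, 0.5, 1.3]
finger_gap: 0.758
finger_force: 0.0
```

```bash
python3 ap.py
```

```text
tang scan every 2mm from -68: ['138/169', '138/170', '138/169', '139/170', '141/171', '140/171', '140/172', '140/171', '141/172', '142/174', '127/169', '79/155', '78/156', '80/157', '81/158', '81/161', '81/162', '83/165', '86/168', '86/170']
cross scan -30..30 by 2mm [133, 130, 106, 107, 105, 106, 101, 96, 129, 155, 157, 159, 156, 157, 155, 152, 150, 152, 153, 154, 152, 151, 156, 159, 149, 95, 104, 106, 107, 112, 125]
[0.50725792 0.25149316 0.1518921 ] [ 0.35  0.23 -0.26  1.08  0.   -0.79]
shift [-0.0018, 0.0015, 0.2265] turn [0.0003, 0.0001, -0.0012] rows>=2.7
```

play_rows(steps=[[[-0.0018, 0.0015, 0.07], [0, 0, 0], 65], [[-0.0018, 0.0015, 0.15], [0, 0, 0], 65], [[-0.0018, 0.0015, 0.2], [0, 0, 0], 65], [[-0.0018, 0.0015, 0.2265], [0, 0, 0], 65], [[-0.0018, 0.0015, 0.2265], [0, 0, 0], 65], [[-0.0018, 0.0015, 0.2265], [0, 0, 0], 65], [[-0.0018, 0.0015, 0.2265], [0, 0, 0], 20], [[-0.0018, 0.0015, 0.2265], [0, 0, 0], 20], [[-0.0018, 0.0015, 0.2265], [0, 0, 0], 20], [[-0.0018, 0.0015, 0.2265], [0, 0, 0], 20], [[-0.0018, 0.0015, 0.2265], [0, 0, 0], 20], [[-0.0018, 0.0015, 0.2265], [0, 0, 0], 20], [[-0.0018, 0.0015, 0.18], [0, 0, 0], 20], [[-0.0018, 0.0015, 0.1], [0, 0, 0], 20], [[-0.0018, 0.0015, 0.02], [0, 0, 0], 20], [[-0.0018, 0.0015, -0.06], [0, 0, 0], 20], [[-0.0018, 0.0015, -0.1], [0, 0, 0], 20], [[-0.0018, 0.0015, -0.1], [0, 0, 0], 20], [[-0.0018, 0.0015, -0.1], [0, 0, 0], 20]], force=90)

```text
time: 41.6
position: [0.5068, 0.2537, 0.2127]
ee_rot: [0.001, -0.541, 0.841, -0.0]
force: [-0.1, -0.1, -3.5]
finger_gap: 0.396
finger_force: 91.0
```

```bash
python3 - <<'E'
from h import *
st,P,O=cur(); print(P,st['finger_gap']*85.4,st['finger_force'],st['force'])
B=[.632,-.1415,.22];go(B,V(np.pi)); 
E
```

```text
[0.50676609 0.25372217 0.21269485] 33.810609372903045 90.95706224441528 [-0.07974432 -0.13772876 -3.49603768]
shift [0.5124, -0.4635, -0.0122] turn [-0.0001, 0.0005, 0.3636] rows>=8.3
```

play_rows(steps=[[[0.5124, -0.4635, -0.012], [0, 0, 0.3636], 20], [[0.5124, -0.4635, -0.012], [0, 0, 0.3636], 20], [[0.5124, -0.4635, -0.012], [0, 0, 0.3636], 20], [[0.5124, -0.4635, -0.012], [0, 0, 0.3636], 20], [[0.5124, -0.4635, -0.012], [0, 0, 0.3636], 20], [[0.5124, -0.4635, -0.012], [0, 0, 0.3636], 20], [[0.5124, -0.4635, -0.012], [0, 0, 0.3636], 20], [[0.5124, -0.4635, -0.012], [0, 0, 0.3636], 20], [[0.5124, -0.4635, -0.012], [0, 0, 0.3636], 20], [[0.5124, -0.4635, -0.012], [0, 0, 0.3636], 20], [[0.5124, -0.4635, -0.012], [0, 0, 0.3636], 20], [[0.5124, -0.4635, -0.012], [0, 0, 0.3636], 20]])

```text
time: 42.8
position: [0.631, -0.1396, 0.2185]
ee_rot: [-0.001, -0.001, 1.0, 0.001]
force: [-0.1, 0.4, -2.7]
finger_gap: 0.397
finger_force: 91.1
```

```bash
python3 held.py -.1415
```

```text
tang -70..-100: [190, 190, 190, 189, 190, 191, 192, 192, 190, 192, 134, 131, 132, 123, 122, 127]
cross@ 0.04 [155, 58, 59, 195, 66, 195, 193, 198, 196, 190, 185, 188, 191, 188, 193, 159, 96, 95, 97, 97, 98]
cross@ 0.075 [123, 194, 188, 103, 101, 104, 50, 139, 201, 192, 190, 194, 190, 97, 55, 104, 103, 103, 102, 101, 101]
[ 0.63135298 -0.13953803  0.21896599] 33.6533126125841 91.10601425170898 [ 0.1 -0.3 -3.5]
shift [-0.0011, -0.0033, -0.0] turn [0.0005, -0.0004, 0.0007] rows>=0.0
shift [-0.0015, -0.0038, 0.3374] turn [0.0005, -0.0004, 0.0007] rows>=4.0
```

play_rows(steps=[[[0, -0.003, 0.08], [0, 0, 0], 20], [[0, -0.003, 0.16], [0, 0, 0], 20], [[0, -0.003, 0.23], [0, 0, 0], 20], [[0, -0.003, 0.27], [0, 0, 0], 20], [[0, -0.003, 0.3], [0, 0, 0], 20], [[0, -0.003, 0.315], [0, 0, 0], 20], [[0, -0.003, 0.327], [0, 0, 0], 20], [[0, -0.003, 0.336], [0, 0, 0], 20], [[0, -0.003, 0.338], [0, 0, 0], 20], [[0, -0.003, 0.338], [0, 0, 0], 20], [[0, -0.003, 0.338], [0, 0, 0], 20]])

```text
time: 43.95
position: [0.6334, -0.1428, 0.019]
ee_rot: [0.002, -0.0, 1.0, 0.0]
force: [-2.9, 2.9, 5.8]
finger_gap: 0.393
finger_force: 92.2
```

play_rows(steps=[[[0, 0, 0], [0, 0, 0], 48], [[0, 0, 0], [0, 0, 0], 48], [[0, 0, 0], [0, 0, 0], 48], [[0, 0, 0], [0, 0, 0], 48], [[0, 0, 0], [0, 0, 0], 48], [[0, 0, -0.03], [0, 0, 0], 48], [[0, 0, -0.08], [0, 0, 0], 48], [[0, 0, -0.16], [0, 0, 0], 48], [[0, 0, -0.24], [0, 0, 0], 65], [[0, 0, -0.32], [0, 0, 0], 65], [[0, 0, -0.34], [0, 0, 0], 65], [[0, 0, -0.34], [0, 0, 0], 65]])

```text
time: 45.15
position: [0.6345, -0.1439, 0.2249]
ee_rot: [0.004, -0.0, 1.0, -0.001]
force: [0.3, 0.2, -0.5]
finger_gap: 0.763
finger_force: 0.0
```

```bash
python3 - <<'E'
from chk import *
print(castings(.024)); st,P,O=cur(); print(P)
go([.426,.014,.20],V(np.pi-.341))
E
```

```text
[(406, 21, 33, 131), (632, -130, 3, 67)]
[ 0.63288642 -0.14333551  0.22192593]
shift [0.3449, 0.2623, 0.0355] turn [0.0001, 0.0009, 0.1086] rows>=5.2
```

play_rows(steps=[[[0.345, 0.262, 0.0355], [0, 0, 0.1086], 65], [[0.345, 0.262, 0.0355], [0, 0, 0.1086], 65], [[0.345, 0.262, 0.0355], [0, 0, 0.1086], 65], [[0.345, 0.262, 0.0355], [0, 0, 0.1086], 65], [[0.345, 0.262, 0.0355], [0, 0, 0.1086], 65], [[0.345, 0.262, 0.0355], [0, 0, 0.1086], 65], [[0.345, 0.262, 0.0355], [0, 0, 0.1086], 65], [[0.345, 0.262, 0.0355], [0, 0, 0.1086], 65], [[0.345, 0.262, 0.0355], [0, 0, 0.1086], 65]])

```text
time: 46.1
position: [0.4268, 0.0132, 0.1995]
ee_rot: [0.001, 0.17, 0.985, 0.0]
force: [1.1, 0.7, 0.1]
finger_gap: 0.762
finger_force: 0.0
```

```bash
python3 - <<'E'
from chk import *
print(castings(.024)); st,P,O=cur(); print(P,st['joints'].round(2))
w=snap('wrist','w11.png'); c=proj(w,[.426,.014,.028]); k,cs=alu(w,c,90,140)
c0=cs[0]; print(cv2.contourArea(c0))
pts=np.array([onz(w,*p,.028)[:2] for p in c0[:,0]])
# outermost along principal axis
mn=pts.mean(0); u,s,vt=np.linalg.svd(pts-mn); ax=vt[0]*np.sign(vt[0][0]); n=np.array([-ax[1],ax[0]])
a=(pts-mn)@ax; b=(pts-mn)@n
print('yaw',np.arctan2(ax[1],ax[0]),'a',a.min(),a.max())
for lo in np.arange(a.min(),a.max(),.01):
    q=b[(a>=lo)&(a<lo+.01)]; print(round(lo-a.max(),3),q.min().round(4),q.max().round(4))
back=mn+ax*a.max(); print('origin from back', back-ax*.05, 'mn',mn)
E
```

```text
[(610, -145, 33, 131), (610, -209, 30, 131), (623, -274, 111, 32)]
[0.42680646 0.01320955 0.19971834] [-0.12 -0.06 -0.47  1.16  0.    0.22]
2559.0
yaw -0.3564574624832958 a -0.06286870348325252 0.06883723652486504
-0.132 -0.0077 0.008
-0.122 -0.0076 0.0073
-0.112 -0.0075 0.0075
-0.102 -0.0165 0.0158
-0.092 -0.0165 0.016
-0.082 -0.0165 0.0163
-0.072 -0.0165 0.0166
-0.062 -0.0165 0.0168
-0.052 -0.0164 0.016
-0.042 -0.0164 0.0162
-0.032 -0.0164 0.0165
-0.022 -0.0164 0.0168
-0.012 -0.0164 0.017
-0.002 -0.0164 0.0159
origin from back [0.42181995 0.01467934] mn [0.40416684 0.02125271]
```

All three castings are in their lanes. The loose one is at (0.423, 0.014), yaw −0.356. The body is about 33 mm wide in the mask and the tang 16 mm, which matches the sizes given.

```bash
python3 - <<'E'
from h import *
go([.423,.0142,.010],V(np.pi-.356))
E
```

```text
shift [0.0067, -0.0008, 0.3163] turn [0.0002, 0.0004, 0.0044] rows>=3.8
```

play_rows(steps=[[[0.0067, -0.0008, 0.08], [0, 0, 0.0044], 65], [[0.0067, -0.0008, 0.16], [0, 0, 0.0044], 65], [[0.0067, -0.0008, 0.24], [0, 0, 0.0044], 65], [[0.0067, -0.0008, 0.29], [0, 0, 0.0044], 65], [[0.0067, -0.0008, 0.3163], [0, 0, 0.0044], 65], [[0.0067, -0.0008, 0.3163], [0, 0, 0.0044], 65], [[0.0067, -0.0008, 0.3163], [0, 0, 0.0044], 20], [[0.0067, -0.0008, 0.3163], [0, 0, 0.0044], 20], [[0.0067, -0.0008, 0.3163], [0, 0, 0.0044], 20], [[0.0067, -0.0008, 0.3163], [0, 0, 0.0044], 20], [[0.0067, -0.0008, 0.3163], [0, 0, 0.0044], 20], [[0.0067, -0.0008, 0.3163], [0, 0, 0.0044], 20], [[0.0067, -0.0008, 0.25], [0, 0, 0.0044], 20], [[0.0067, -0.0008, 0.17], [0, 0, 0.0044], 20], [[0.0067, -0.0008, 0.09], [0, 0, 0.0044], 20], [[0.0067, -0.0008, 0.01], [0, 0, 0.0044], 20], [[0.0067, -0.0008, -0.04], [0, 0, 0.0044], 20], [[0.0067, -0.0008, -0.04], [0, 0, 0.0044], 20], [[0.0067, -0.0008, -0.04], [0, 0, 0.0044], 20]], force=90)

```text
time: 48.1
position: [0.4215, 0.0149, 0.2242]
ee_rot: [0.001, 0.176, 0.984, 0.0]
force: [-0.2, 0.5, -2.7]
finger_gap: 0.396
finger_force: 91.5
```

```bash
python3 - <<'E'
from h import *
st,P,O=cur(); print(P,st['finger_gap']*85.4,st['finger_force'],st['force'])
go([.632,-.0775,.22],V(np.pi)); 
E
```

```text
[0.42145147 0.0148773  0.22418364] 33.84644819203189 91.45795226097107 [-0.15559132  0.50853522 -2.72016717]
shift [-0.3825, -0.0225, 0.0079] turn [0.0002, 0.0009, -0.1129] rows>=4.6
```

play_rows(steps=[[[-0.3825, -0.0225, 0.006], [0, 0, -0.1129], 20], [[-0.3825, -0.0225, 0.006], [0, 0, -0.1129], 20], [[-0.3825, -0.0225, 0.006], [0, 0, -0.1129], 20], [[-0.3825, -0.0225, 0.006], [0, 0, -0.1129], 20], [[-0.3825, -0.0225, 0.006], [0, 0, -0.1129], 20], [[-0.3825, -0.0225, 0.006], [0, 0, -0.1129], 20], [[-0.3825, -0.0225, 0.006], [0, 0, -0.1129], 20], [[-0.3825, -0.0225, 0.006], [0, 0, -0.1129], 20], [[-0.3825, -0.0225, 0.006], [0, 0, -0.1129], 20]])

```text
time: 49.0
position: [0.6302, -0.0767, 0.2195]
ee_rot: [-0.001, -0.0, 1.0, 0.0]
force: [0.1, 0.0, -2.8]
finger_gap: 0.396
finger_force: 91.3
```

```bash
python3 held.py -.0775
```

```text
tang -70..-100: [183, 183, 183, 186, 185, 184, 187, 181, 122, 51, 46, 60, 62, 63, 114, 123]
cross@ 0.04 [187, 55, 58, 184, 58, 188, 186, 189, 187, 183, 178, 182, 181, 181, 183, 157, 108, 111, 112, 113, 113]
cross@ 0.075 [99, 190, 184, 97, 97, 100, 63, 88, 196, 187, 183, 186, 182, 99, 99, 34, 111, 89, 57, 58, 61]
[ 0.63054263 -0.07680211  0.22003125] 33.85416911472552 91.26367092132568 [ 0.9  0.4 -2.3]
shift [-0.0024, -0.0012, -0.0] turn [0.0002, -0.0001, 0.0001] rows>=0.0
shift [-0.0025, -0.0014, 0.3392] turn [0.0002, -0.0001, 0.0001] rows>=4.1
```

play_rows(steps=[[[-0.002, -0.001, 0.08], [0, 0, 0], 20], [[-0.002, -0.001, 0.16], [0, 0, 0], 20], [[-0.002, -0.001, 0.23], [0, 0, 0], 20], [[-0.002, -0.001, 0.27], [0, 0, 0], 20], [[-0.002, -0.001, 0.3], [0, 0, 0], 20], [[-0.002, -0.001, 0.315], [0, 0, 0], 20], [[-0.002, -0.001, 0.327], [0, 0, 0], 20], [[-0.002, -0.001, 0.336], [0, 0, 0], 20], [[-0.002, -0.001, 0.339], [0, 0, 0], 20], [[-0.002, -0.001, 0.339], [0, 0, 0], 20], [[-0.002, -0.001, 0.339], [0, 0, 0], 20]])

```text
time: 50.15
position: [0.6341, -0.0782, 0.0178]
ee_rot: [0.001, 0.0, 1.0, -0.0]
force: [-1.3, -0.6, -2.3]
finger_gap: 0.397
finger_force: 91.5
```

play_rows(steps=[[[0, 0, 0], [0, 0, 0], 48], [[0, 0, 0], [0, 0, 0], 48], [[0, 0, 0], [0, 0, 0], 48], [[0, 0, 0], [0, 0, 0], 48], [[0, 0, 0], [0, 0, 0], 48], [[0, 0, -0.03], [0, 0, 0], 48], [[0, 0, -0.08], [0, 0, 0], 48], [[0, 0, -0.16], [0, 0, 0], 48], [[0, 0, -0.24], [0, 0, 0], 65], [[0, 0, -0.32], [0, 0, 0], 65], [[0, 0, -0.4], [0, 0, 0], 65], [[0, 0, -0.4], [0, 0, 0], 65]])

```text
time: 51.35
position: [0.6377, -0.0791, 0.2664]
ee_rot: [0.008, -0.0, 1.0, -0.002]
force: [1.1, -0.8, 0.6]
finger_gap: 0.761
finger_force: 0.0
```

```bash
python3 - <<'E'
from chk import *
st,P,O=cur(); print(P,castings(.024))
# gate view: TCP over thumb, tool y along gate normal; gate angle g
g=.6; d=np.array([-np.sin(g),-np.cos(g),0]); H=np.array([.526,-.0425,0]); th_=H+d*.215; print(th_, 'dir yaw',np.arctan2(d[1],d[0]))
a=np.arctan2(-d[1],-d[0]) # tool x options
for yaw in (np.arctan2(d[1],d[0]),a): print(yaw); go(th_+[0,0,.28],V(yaw))
E
```

```text
[ 0.63771944 -0.07910819  0.26641477] [(625, -274, 114, 32)]
[ 0.40460187 -0.21994716  0.        ] dir yaw -2.1707963267948966
-2.1707963267948966
shift [0.3853, -0.2354, -0.0331] turn [-0.0022, 0.0029, -0.309] rows>=6.5
0.9707963267948966
shift [0.3853, -0.2354, -0.0331] turn [0.0034, 0.0026, 0.691] rows>=14.5
```

play_rows(steps=[[[0.3853, -0.2354, -0.0331], [0, 0.003, -0.309], 50], [[0.3853, -0.2354, -0.0331], [0, 0.003, -0.309], 50], [[0.3853, -0.2354, -0.0331], [0, 0.003, -0.309], 50], [[0.3853, -0.2354, -0.0331], [0, 0.003, -0.309], 50], [[0.3853, -0.2354, -0.0331], [0, 0.003, -0.309], 50], [[0.3853, -0.2354, -0.0331], [0, 0.003, -0.309], 50], [[0.3853, -0.2354, -0.0331], [0, 0.003, -0.309], 50], [[0.3853, -0.2354, -0.0331], [0, 0.003, -0.309], 50], [[0.3853, -0.2354, -0.0331], [0, 0.003, -0.309], 50], [[0.3853, -0.2354, -0.0331], [0, 0.003, -0.309], 50]])

```text
time: 52.4
position: [0.4019, -0.2189, 0.2757]
ee_rot: [-0.004, -0.466, 0.885, 0.001]
force: [-0.0, 0.2, -0.2]
finger_gap: 0.581
finger_force: 0.0
```

```bash
python3 - <<'E'
from chk import *
st,P,O=cur(); print(P,castings(.024),st['joints'].round(2))
w=snap('wrist','w12.png');np.save('w12.npy',w,allow_pickle=True)
cv2.imwrite('pics/w12b.png',cv2.convertScaleAbs(cv2.resize(w['img'],(768,576),interpolation=cv2.INTER_CUBIC),alpha=1.6))
E
```

```text
[ 0.40190369 -0.21885436  0.27571729] [(616, -79, 33, 135), (610, -145, 33, 131), (610, -209, 30, 131), (625, -274, 114, 33)] [-0.64 -0.04 -0.29  1.32 -0.01 -1.61]
```

View pics/w12b.png

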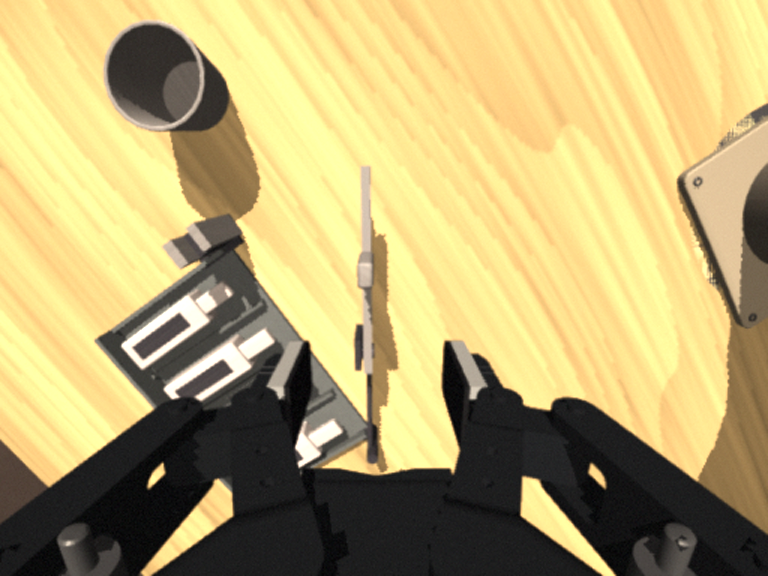

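The gate's bar end is at (366,168), its thumb piece spans (359–372, 253–287), its pivot is at about (367,372) and the hinge pin at about (372,430). All four castings lie in the tray.

```bash
python3 - <<'E'
from h import *
w=np.load('w12.npy',allow_pickle=True).item()
f=lambda u,v,z:onz(w,(u+.5)/1.5-.5,(v+.5)/1.5-.5,z)
be=f(366,167,.080); H=np.array([.526,-.0425,0]); d=(be-H)[:2]; print('bar end',be,'dist',np.linalg.norm(d),'g',np.arctan2(-d[0],-d[1]))
hp=f(372,428,.056); print('hinge',hp, f(372,440,.056))
for v in (265,287): print('thumb',v,[f(u,v,.13).round(4) for u in(359,372)])
for g in (.56,.58,.60):
    dd=np.array([-np.sin(g),-np.cos(g),0]); 
    print(g,[((proj(w,H+dd*l+[0,0,z])+.5)*1.5-.5).round(0).tolist() for l,z in((.295,.08),(.205,.13),(.225,.13),(.225,.08),(.13,.08),(0,.056))])
g=w['img'][150:200,235:256].min(2)
for r_ in range(160,196,3): print(r_,w['img'][r_,234:256].min(1).tolist())
E
```

```text
bar end [ 0.36483106 -0.28691801  0.08      ] dist 0.2927722542446724 g 0.5829540960518657
hinge [ 0.50798794 -0.07062958  0.056     ] [ 0.51633806 -0.05850998  0.056     ]
thumb 265 [array([ 0.4084, -0.2312,  0.13  ]), array([ 0.4006, -0.2258,  0.13  ])]
thumb 287 [array([ 0.418 , -0.2175,  0.13  ]), array([ 0.41  , -0.2121,  0.13  ])]
0.56 [[358.0, 164.0], [361.0, 288.0], [360.0, 261.0], [362.0, 250.0], [367.0, 353.0], [373.0, 455.0]]
0.58 [[365.0, 164.0], [367.0, 288.0], [366.0, 261.0], [367.0, 250.0], [370.0, 352.0], [373.0, 455.0]]
0.6 [[372.0, 164.0], [372.0, 288.0], [372.0, 261.0], [372.0, 249.0], [373.0, 352.0], [373.0, 455.0]]
160 [104, 105, 103, 99, 95, 93, 96, 106, 112, 111, 111, 112, 108, 74, 51, 50, 54, 51, 51, 53, 53, 56]
163 [104, 105, 103, 105, 103, 99, 98, 106, 109, 112, 112, 111, 107, 74, 52, 51, 51, 53, 50, 52, 51, 50]
166 [107, 105, 104, 104, 103, 105, 105, 108, 111, 110, 109, 111, 107, 72, 51, 50, 50, 50, 51, 52, 52, 50]
169 [108, 107, 106, 106, 103, 96, 90, 88, 90, 91, 90, 88, 84, 73, 55, 46, 49, 50, 50, 52, 50, 53]
172 [106, 107, 108, 106, 96, 87, 88, 90, 91, 90, 90, 90, 81, 71, 51, 46, 46, 50, 49, 49, 50, 52]
175 [106, 106, 106, 105, 94, 96, 108, 113, 113, 113, 114, 112, 105, 84, 54, 45, 49, 49, 49, 48, 50, 50]
178 [103, 104, 106, 93, 96, 104, 114, 115, 114, 115, 114, 115, 112, 98, 61, 45, 46, 47, 47, 47, 50, 50]
181 [97, 102, 101, 92, 90, 100, 110, 114, 115, 115, 114, 114, 107, 90, 58, 48, 49, 48, 48, 48, 49, 50]
184 [93, 95, 96, 89, 88, 96, 105, 111, 108, 107, 110, 110, 105, 91, 61, 47, 51, 50, 48, 49, 46, 46]
187 [95, 96, 95, 95, 88, 93, 102, 105, 107, 107, 106, 105, 98, 84, 58, 51, 52, 49, 49, 45, 48, 49]
190 [92, 95, 97, 96, 81, 82, 94, 100, 100, 98, 94, 94, 85, 75, 60, 53, 55, 55, 53, 51, 46, 47]
193 [88, 91, 95, 95, 96, 97, 95, 99, 85, 64, 56, 54, 55, 52, 55, 55, 55, 54, 54, 56, 51, 49]
```

Gate angle 0.578 fits, with the thumb at (0.4085, −0.2226) and its top at z 0.13. Descend on it.

```bash
cat > gate.py <<'E'
from h import *
H=np.array([.526,-.0425,0])
def pose(g,b,l=.085,zt=.022,h=H):
    d=np.array([-np.sin(g),-np.cos(g),0]); Z=np.array([0,0,1.]); c,s=np.cos(b),np.sin(b)
    P=h+d*.130+Z*.072+d*(l*c-zt*s)+Z*(l*s+zt*c)
    x=d*c+Z*s; z=-Z*c+d*s; return P,R.from_matrix(np.c_[x,np.cross(z,x),z])
E
python3 - <<'E'
from gate import *
P,O=pose(.578,0); print(P); go(P+[0,0,.06],O); go(P,O)
E
```

```text
[ 0.40853477 -0.22257476  0.094     ]
shift [-0.0024, -0.0132, 0.2033] turn [0.0015, -0.0023, -0.007] rows>=2.4
shift [-0.0032, -0.0136, 0.3033] turn [0.0015, -0.0023, -0.007] rows>=3.6
```

play_rows(steps=[[[-0.0024, -0.0132, 0.08], [0.0015, -0.0023, -0.007], 50], [[-0.0024, -0.0132, 0.16], [0.0015, -0.0023, -0.007], 50], [[-0.0024, -0.0132, 0.2033], [0.0015, -0.0023, -0.007], 50], [[-0.003, -0.0134, 0.25], [0.0015, -0.0023, -0.007], 50], [[-0.0032, -0.0136, 0.29], [0.0015, -0.0023, -0.007], 50], [[-0.0032, -0.0136, 0.3033], [0.0015, -0.0023, -0.007], 50], [[-0.0032, -0.0136, 0.3033], [0.0015, -0.0023, -0.007], 50], [[-0.0032, -0.0136, 0.3033], [0.0015, -0.0023, -0.007], 50]])

```text
time: 53.3
position: [0.4092, -0.2235, 0.0954]
ee_rot: [0.001, -0.476, 0.879, -0.001]
force: [0.5, -0.7, -0.0]
finger_gap: 0.583
finger_force: 0.0
```

```bash
python3 - <<'E'
from h import *
st,P,O=cur(); print(P,st['force'])
w=snap('wrist','w13.png')
cv2.imwrite('pics/w13b.png',cv2.convertScaleAbs(cv2.resize(w['img'],(768,576),interpolation=cv2.INTER_CUBIC),alpha=1.6))
E
```

```text
[ 0.40923314 -0.22346296  0.09540394] [ 0.52613836 -0.67698628 -0.03362922]
```

View pics/w13b.png

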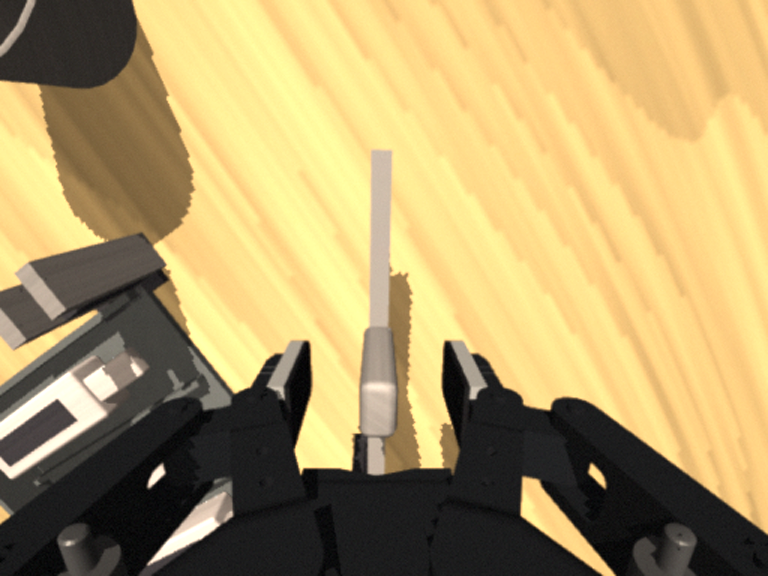

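The thumb piece (362–397, 325–435) stands between the fingers (305–448). Close on it.

play_rows(steps=[[[0, 0, 0], [0, 0, 0], 3], [[0, 0, 0], [0, 0, 0], 3], [[0, 0, 0], [0, 0, 0], 3], [[0, 0, 0], [0, 0, 0], 3], [[0, 0, 0], [0, 0, 0], 3], [[0, 0, 0], [0, 0, 0], 3], [[0, 0, 0], [0, 0, 0], 3], [[0, 0, 0], [0, 0, 0], 3]], force=60)

```text
time: 54.15
position: [0.4093, -0.2238, 0.0954]
ee_rot: [0.001, -0.476, 0.879, -0.001]
force: [1.0, -0.5, 5.5]
finger_gap: 0.131
finger_force: 58.9
```

```bash
cat >> gate.py <<'E'
def rel(g0,b0,path):
    P0,O0=pose(g0,b0)
    for g,b in path:
        P,O=pose(g,b); s=O0.inv().apply(P-P0)/.6; t=(O0.inv()*O).as_rotvec()/np.pi; print(np.round(s,4).tolist(),np.round(t,4).tolist())
E
python3 - <<'E'
from gate import *
st,P,O=cur(); print(P,st['finger_gap']*85.4,st['finger_force'],st['force'])
print('lift'); rel(.578,0,[(.578,b) for b in(.07,.14,.21,.28,.35)])
print('swing'); rel(.578,.35,[(.578-.058*i,.35) for i in range(1,11)])
E
```

```text
[ 0.4093436  -0.22380114  0.0953969 ] 11.175295514657675 58.85823905467987 [ 0.99329161 -0.5062558   5.53035101]
lift
[-0.0029, 0.0, -0.0098] [0.0, 0.0223, -0.0]
[-0.0065, -0.0, -0.0194] [0.0, 0.0446, 0.0]
[-0.0108, -0.0, -0.0287] [0.0, 0.0668, 0.0]
[-0.0157, -0.0, -0.0377] [-0.0, 0.0891, -0.0]
[-0.0212, 0.0, -0.0464] [0.0, 0.1114, 0.0]
swing
[-0.0005, -0.0195, -0.0002] [0.0063, 0.0, -0.0173]
[-0.0021, -0.039, -0.0008] [0.0127, -0.0, -0.0347]
[-0.0048, -0.0584, -0.0017] [0.019, -0.0, -0.052]
[-0.0085, -0.0775, -0.0031] [0.0253, 0.0, -0.0694]
[-0.0132, -0.0964, -0.0048] [0.0317, 0.0, -0.0867]
[-0.019, -0.115, -0.0069] [0.038, 0.0, -0.1041]
[-0.0257, -0.1332, -0.0094] [0.0443, 0.0, -0.1214]
[-0.0335, -0.1509, -0.0122] [0.0506, -0.0, -0.1387]
[-0.0422, -0.1681, -0.0154] [0.057, 0.0, -0.1561]
[-0.0518, -0.1848, -0.0189] [0.0633, 0.0, -0.1734]
```

play_rows(steps=[[[-0.0029, 0, -0.0098], [0, 0.0223, 0], 3], [[-0.0065, 0, -0.0194], [0, 0.0446, 0], 3], [[-0.0108, 0, -0.0287], [0, 0.0668, 0], 3], [[-0.0157, 0, -0.0377], [0, 0.0891, 0], 3], [[-0.0212, 0, -0.0464], [0, 0.1114, 0], 3], [[-0.0212, 0, -0.0464], [0, 0.1114, 0], 3], [[-0.0212, 0, -0.0464], [0, 0.1114, 0], 3], [[-0.0212, 0, -0.0464], [0, 0.1114, 0], 3]])

```text
time: 54.95
position: [0.4167, -0.2131, 0.1234]
ee_rot: [-0.152, -0.469, 0.866, -0.085]
force: [2.0, -1.7, 6.4]
finger_gap: 0.131
finger_force: 59.1
```

```bash
python3 - <<'E'
from gate import *
st,P,O=cur(); print(P,pose(.578,.35)[0],st['finger_gap']*85.4,st['finger_force'],st['force'])
w=snap('wrist','w14.png')
cv2.imwrite('pics/w14b.png',cv2.convertScaleAbs(w['img'],alpha=1.6))
E
```

```text
[ 0.4167023  -0.21314433  0.12341957] [ 0.41547181 -0.21194024  0.12181251] 11.156262956391789 59.080692529678345 [ 1.97305756 -1.70132893  6.38965897]
```

View pics/w14b.png

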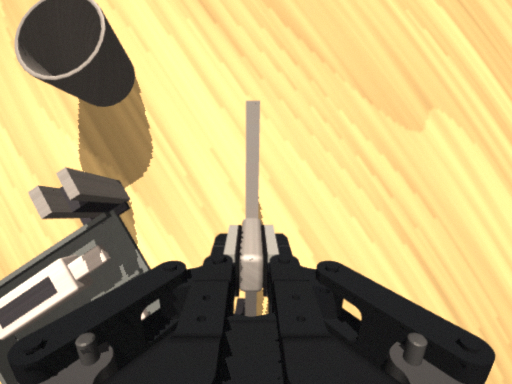

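The bar end (253,102) is lifted with the fingers. Swing the gate.

play_rows(steps=[[[-0.0005, -0.0195, -0.0002], [0.0063, 0, -0.0173], 3], [[-0.0021, -0.039, -0.0008], [0.0127, 0, -0.0347], 3], [[-0.0048, -0.0584, -0.0017], [0.019, 0, -0.052], 3], [[-0.0085, -0.0775, -0.0031], [0.0253, 0, -0.0694], 3], [[-0.0132, -0.0964, -0.0048], [0.0317, 0, -0.0867], 3], [[-0.019, -0.115, -0.0069], [0.038, 0, -0.1041], 3], [[-0.0257, -0.1332, -0.0094], [0.0443, 0, -0.1214], 3], [[-0.0335, -0.1509, -0.0122], [0.0506, 0, -0.1387], 3], [[-0.0335, -0.1509, -0.0122], [0.0506, 0, -0.1387], 3], [[-0.0335, -0.1509, -0.0122], [0.0506, 0, -0.1387], 3]])

```text
time: 56.0
position: [0.5039, -0.2455, 0.1239]
ee_rot: [-0.13, -0.654, 0.735, -0.118]
force: [2.5, -3.1, 5.0]
finger_gap: 0.134
finger_force: 59.1
```

```bash
python3 - <<'E'
from gate import *
st,P,O=cur(); print(P,pose(.114,.35)[0],st['finger_gap']*85.4,st['finger_force'],st['force'])
x=O.as_matrix()[:,0]; print('tool x yaw',np.arctan2(x[1],x[0])+np.pi/2,'elev',np.arcsin(x[2]))
print('swing2'); rel(.114,.35,[(.076,.35),(.038,.35),(0,.35)])
print('lower'); rel(0,.35,[(0,b) for b in(.28,.21,.14,.07,0)])
E
```

```text
[ 0.50391741 -0.24548658  0.12385751] [ 0.50298739 -0.24348979  0.12181251] 11.437936643645404 59.115750789642334 [ 2.45011271 -3.06078367  5.01817802]
tool x yaw -0.11738914351491148 elev 0.3537111895177519
swing2
[-0.0002, -0.0128, -0.0001] [0.0041, 0.0, -0.0114]
[-0.0009, -0.0256, -0.0003] [0.0083, 0.0, -0.0227]
[-0.0021, -0.0384, -0.0008] [0.0124, 0.0, -0.0341]
lower
[0.0022, 0.0, 0.01] [0.0, -0.0223, 0.0]
[0.0037, 0.0, 0.0201] [0.0, -0.0446, 0.0]
[0.0045, 0.0, 0.0303] [0.0, -0.0668, -0.0]
[0.0046, 0.0, 0.0406] [0.0, -0.0891, 0.0]
[0.004, 0.0, 0.0508] [0.0, -0.1114, 0.0]
```

play_rows(steps=[[[-0.0002, -0.0128, -0.0001], [0.0041, 0, -0.0114], 3], [[-0.0009, -0.0256, -0.0003], [0.0083, 0, -0.0227], 3], [[-0.0021, -0.0384, -0.0008], [0.0124, 0, -0.0341], 3], [[-0.0021, -0.0384, -0.0008], [0.0124, 0, -0.0341], 3], [[-0.0021, -0.0384, -0.0008], [0.0124, 0, -0.0341], 3], [[-0.0021, -0.0384, -0.0008], [0.0124, 0, -0.0341], 3]])

```text
time: 56.6
position: [0.5269, -0.2469, 0.124]
ee_rot: [-0.124, -0.695, 0.697, -0.126]
force: [3.2, -3.8, 5.5]
finger_gap: 0.134
finger_force: 59.2
```

```bash
python3 - <<'E'
from gate import *
st,P,O=cur(); print(P,pose(0,.35)[0],st['finger_gap']*85.4,st['finger_force'],st['force'])
x=O.as_matrix()[:,0]; print('tool x yaw',np.arctan2(x[1],x[0])+np.pi/2)
w=snap('wrist','w15.png')
cv2.imwrite('pics/w15b.png',cv2.convertScaleAbs(cv2.resize(w['img'],(768,576),interpolation=cv2.INTER_CUBIC),alpha=1.6))
E
```

```text
[ 0.52687    -0.24694923  0.12399614] [ 0.526      -0.24480293  0.12181251] 11.41458099163366 59.20814037322998 [ 3.17604302 -3.80019302  5.52600409]
tool x yaw -0.0037136045982355537
```

View pics/w15b.png

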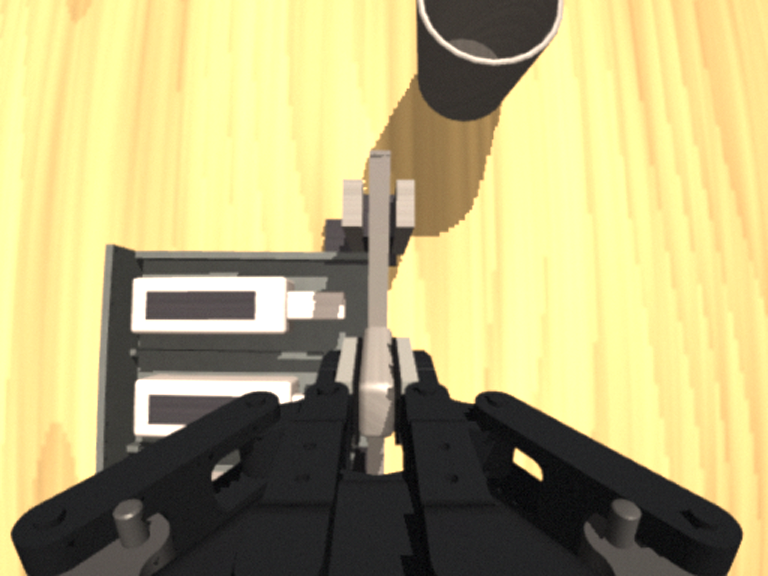

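The bar (369–389) hangs centred between the notch sides (343–363 and 396–414). Lower and release. The castings in the two nearest lanes lie well.

play_rows(steps=[[[0.0022, 0, 0.01], [0, -0.0223, 0], 3], [[0.0037, 0, 0.0201], [0, -0.0446, 0], 3], [[0.0045, 0, 0.0303], [0, -0.0668, 0], 3], [[0.0046, 0, 0.0406], [0, -0.0891, 0], 3], [[0.004, 0, 0.0508], [0, -0.1114, 0], 3], [[0.004, 0, 0.0508], [0, -0.1114, 0], 3], [[0.004, 0, 0.0508], [0, -0.1114, 0], 3]])

```text
time: 57.35
position: [0.5267, -0.2604, 0.0955]
ee_rot: [-0.0, -0.706, 0.708, -0.002]
force: [1.2, -4.9, 4.4]
finger_gap: 0.132
finger_force: 59.7
```

```bash
python3 - <<'E'
from gate import *
st,P,O=cur(); print(P,pose(0,0)[0],st['finger_gap']*85.4,st['finger_force'],st['force'])
E
```

```text
[ 0.52666259 -0.26037246  0.09550351] [ 0.526  -0.2575  0.094 ] 11.291736345354744 59.67342674732208 [ 1.1942542  -4.90615911  4.40953391]
```

Same height as when first gripped (0.0954), so the bar is level. Open and withdraw straight up.

play_rows(steps=[[[0, 0, 0], [0, 0, 0], 30], [[0, 0, 0], [0, 0, 0], 40], [[0, 0, 0], [0, 0, 0], 40], [[0, 0, 0], [0, 0, 0], 40], [[0, 0, 0], [0, 0, 0], 40], [[0, 0, -0.05], [0, 0, 0], 40], [[0, 0, -0.12], [0, 0, 0], 40], [[0, 0, -0.2], [0, 0, 0], 40], [[0, 0, -0.28], [0, 0, 0], 40], [[0, 0, -0.36], [0, 0, 0], 40], [[0, 0, -0.36], [0, 0, 0], 40], [[0, 0, -0.36], [0, 0, 0], 40]])

```text
time: 58.55
position: [0.5266, -0.2582, 0.3125]
ee_rot: [0.001, -0.707, 0.707, -0.002]
force: [0.4, 0.4, -0.8]
finger_gap: 0.47
finger_force: 0.0
```

```bash
python3 - <<'E'
from gate import *
from chk import castings
st,P,O=cur(); print(P,st['force'])
w=snap('wrist','w16.png'); print(castings(.024))
d=lambda l,y,z: H+np.array([y,-l,z])
# cross scans of bar at several l (over 20 mm either side) : expects bar centred y=0
for l,z in((.16,.08),(.25,.08),(.265,.08),(.288,.08),(.215,.13)):
    print(l,[int(w['img'][tuple(proj(w,d(l,y,z)).round().astype(int)[::-1])].min()) for y in np.arange(-.02,.0201,.002)])
print('bar end scan l 280..310 z.08',[int(w['img'][tuple(proj(w,d(l,0,.08)).round().astype(int)[::-1])].min()) for l in np.arange(.28,.3101,.002)])
for b in (0,.05,.1,.2): print(b,proj(w,d(.13+.165*np.cos(b)-.008*np.sin(b),0,.072+.165*np.sin(b)+.008*np.cos(b))))
col=int(proj(w,d(.295,0,.08))[0]); print('col',col,[(v,int(w['img'][v,col].min())) for v in range(40,160,3)])
E
```

```text
[ 0.52656267 -0.25820575  0.31250977] [ 0.36349233  0.44727823 -0.79539651]
[(616, -79, 33, 135), (616, -145, 33, 121), (615, -210, 30, 121), (625, -274, 33, 114)]
0.16 [105, 106, 105, 102, 102, 101, 100, 103, 107, 106, 107, 106, 98, 77, 62, 59, 49, 36, 35, 35, 35]
0.25 [101, 103, 102, 102, 99, 99, 87, 64, 78, 111, 109, 106, 83, 43, 43, 42, 41, 40, 41, 42, 42]
0.265 [102, 103, 103, 92, 70, 39, 28, 34, 70, 109, 110, 100, 73, 41, 43, 48, 47, 46, 47, 45, 41]
0.288 [46, 101, 110, 110, 112, 92, 46, 60, 90, 109, 111, 95, 56, 46, 80, 111, 112, 109, 109, 95, 50]
0.215 [100, 103, 105, 104, 102, 102, 98, 93, 106, 111, 109, 104, 100, 61, 42, 42, 39, 40, 39, 40, 40]
bar end scan l 280..310 z.08 [109, 110, 110, 110, 111, 110, 111, 110, 103, 58, 55, 57, 57, 56, 59, 56]
0 [251.84049365 109.4954115 ]
0.05 [251.83987986 109.78717153]
0.1 [251.83889642 110.42296201]
0.2 [251.83572901 112.81111216]
col 251 [(40, 96), (43, 95), (46, 96), (49, 96), (52, 96), (55, 96), (58, 96), (61, 95), (64, 97), (67, 97), (70, 97), (73, 98), (76, 76), (79, 53), (82, 54), (85, 54), (88, 55), (91, 54), (94, 55), (97, 55), (100, 56), (103, 56), (106, 55), (109, 100), (112, 110), (115, 107), (118, 109), (121, 110), (124, 109), (127, 108), (130, 110), (133, 108), (136, 110), (139, 108), (142, 109), (145, 110), (148, 110), (151, 110), (154, 110), (157, 111)]
```

```bash
python3 - <<'E'
from gate import *
s=snap('scene','s9.png'); a=cv2.imread('pics/s0.png')
d=lambda l,y,z: H+np.array([y,-l,z])
for b in (0,.1,.2): print(b,proj(s,d(.13+.165*np.cos(b)-.008*np.sin(b),0,.072+.165*np.sin(b)+.008*np.cos(b))).round(1))
print('prong tops',[proj(s,d(l,y,.086)).round(1).tolist() for l in(.2635,.2875) for y in(-.0175,.0175)],'thumb top',proj(s,d(.215,0,.13)).round(1))
u,v=proj(s,d(.292,0,.08)).round().astype(int); print(u,v)
print(s['img'][v-14:v+12,u-12:u+13].min(2).tolist().__str__().replace('],','],\n'))
u,v=proj(s,d(.215,0,.13)).round().astype(int); print('thumb',u,v); print(s['img'][v-8:v+10,u-8:u+9].min(2).tolist().__str__().replace('],','],\n'))
E
```

```text
0 [177.4 159.6]
0.1 [177.1 157.4]
0.2 [177.1 155.4]
prong tops [[185.7, 158.0], [181.8, 164.3], [180.7, 156.2], [176.7, 162.5]] thumb top [192.4 158.6]
178 160
[[43, 46, 50, 49, 45, 33, 30, 44, 63, 68, 70, 69, 70, 71, 69, 69, 69, 70, 71, 69, 71, 71, 72, 72, 73],
 [49, 49, 46, 42, 34, 30, 29, 41, 60, 68, 70, 68, 70, 69, 69, 70, 70, 70, 70, 71, 70, 69, 71, 70, 72],
 [47, 42, 36, 33, 29, 28, 29, 36, 54, 66, 68, 71, 70, 70, 70, 70, 69, 70, 69, 70, 70, 69, 71, 70, 70],
 [37, 33, 31, 31, 30, 30, 28, 31, 48, 62, 67, 68, 68, 70, 70, 68, 70, 70, 69, 70, 71, 69, 69, 69, 69],
 [33, 31, 31, 31, 30, 29, 27, 28, 38, 51, 54, 63, 67, 68, 70, 69, 70, 69, 69, 70, 70, 70, 70, 71, 70],
 [34, 33, 31, 32, 31, 30, 28, 27, 31, 39, 43, 53, 60, 65, 67, 67, 68, 69, 68, 69, 70, 71, 71, 69, 71],
 [33, 33, 32, 32, 32, 29, 28, 27, 28, 31, 37, 40, 50, 55, 63, 65, 67, 66, 67, 67, 69, 70, 70, 71, 69],
 [31, 32, 31, 31, 31, 27, 28, 30, 31, 35, 36, 35, 37, 42, 54, 61, 62, 65, 65, 67, 67, 68, 69, 70, 69],
 [32, 31, 33, 30, 31, 31, 29, 31, 32, 34, 34, 34, 35, 37, 44, 54, 60, 62, 65, 66, 65, 66, 66, 66, 67],
 [32, 32, 32,
[... 2329 characters left out ...]
 44, 55, 65, 67, 69, 71, 73, 68, 58, 61, 65, 65, 64, 64, 64],
 [43, 38, 38, 49, 60, 61, 51, 52, 57, 53, 48, 57, 63, 66, 64, 63, 65],
 [60, 52, 46, 46, 55, 58, 47, 39, 41, 40, 40, 53, 64, 68, 67, 65, 64],
 [69, 68, 62, 57, 59, 62, 53, 40, 35, 33, 37, 50, 62, 67, 68, 67, 67],
 [59, 65, 68, 67, 68, 71, 60, 45, 35, 34, 37, 46, 62, 66, 67, 68, 67],
 [38, 46, 55, 58, 65, 72, 64, 47, 36, 34, 34, 43, 58, 64, 66, 66, 66],
 [25, 31, 37, 41, 51, 57, 54, 41, 35, 36, 36, 43, 57, 64, 67, 66, 67],
 [21, 21, 25, 32, 38, 40, 41, 37, 35, 34, 36, 41, 53, 60, 67, 66, 68],
 [18, 18, 19, 23, 30, 32, 37, 36, 36, 36, 37, 39, 43, 50, 60, 69, 73],
 [18, 16, 17, 19, 24, 28, 32, 33, 35, 38, 42, 39, 37, 41, 51, 63, 72]]
```

```bash
python3 -c "
from h import *
print(ticket.hand_in())"
```

```text
the job is handed in; nothing more can be done
None
```

I laid all four castings (three from the magazine and the loose one) one to a lane, tang towards the gate, then shut the gate with its bar lowered level in the catch notch, and handed the job in at about 59 s; no verdict came back, and I confirmed that the bar was home by measurements, not by a final picture.

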